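Pack the lunch box, seat its lid and snap its four clips corner to corner

TASK

Pack the toddler's lunch box: lay every rusk and raisin box from the tray in the open tub, lower the lid over the two pins until it rests flush on the rim, then snap the four clips down over it in opposite-corner order (one corner, the corner diagonally opposite, then the other two). Do not knock over the egg cup or the straw cup.

Things in the scene. Friction and masses are not known exactly. Their poses are not given: they have to be found in the camera images.
- lunch_box: Teal lunch box, fixed on the tray: 150 (x) by 170 (y) by 86 mm high to the rim. Origin: centre of its underside; x points away from the robot at yaw 0, z up. The lower 36 mm is a drawer compartment (shut, not used); above it is the open tub. A pin on an ear at each short side (+-y); two coral clips on each long side (+-x), their brackets ending 96 mm from the centre.
- tub_floor (a point): Centre of the tub's inner floor, 36 mm above the lunch box's underside, same axes as the lunch box. The tub is 138 (x) by 158 (y) mm inside and 50 mm deep, walls 6 mm.
- pin_left (a point): Foot of the steel locating pin at the box's +y side, on the rim, at (0, 94, 86) mm in the box's frame. The pin is 7 mm thick and 15 mm high, tapered over its top 5 mm.
- pin_right (a point): Foot of the like pin at the box's -y side, at (0, -94, 86) mm in the box's frame.
- lid: Cream lid, plate 150 (x) by 212 (y) by 6 mm, 160 g, lying flat on a mat 6 mm thick at the robot's right. Origin: centre of its underside, z up. Two through holes, 10.4 mm wide, at (0, +-94 mm) go over the box's pins, either way round. Flush, its underside lies on the rim, 86 mm above the box's underside. A coral bar handle stands in its middle.
- lid_handle (a point): In the middle of the bar handle, 22 mm above the lid's underside; grip the bar here, closing along the lid's x. The bar is 18 mm wide (x), 64 mm long (y) and stands from 6 to 33 mm above the underside. The lid plate's top is 16 mm below this point, and the fingertips must stay above it.
- egg_cup: White ceramic egg cup with a brown egg, 78 mm high, 52 mm wide; origin: centre of its underside. A bystander, standing on the tray among the snacks.
- straw_cup: Stainless steel straw cup with white cap and pink straw, 66 mm wide, 130 mm high; origin: centre of its underside. A bystander on the table just right of the tray.
- clip_front_left (a joint): Angle of the front left clip (nearer the robot, -x; +y half), rad. 0: shut, level on the seated lid; grows up and outward to a stop at 1.8, just past upright. Over-centre spring: drives it open above 0.4 (it resists with 1 to 3 N at the tip) and snaps it shut below 0.4; let go sooner, it springs open. The corner diagonally across is clip_back_right.
- clip_front_left_hinge (a point): On the clip_front_left hinge line (along the box's y), middle of the lever's width, level with the seated lid's top: (-90, +50, 92) mm in the box's frame. The lever, a plate 45 long, 26 wide, 5 mm thick, shut reaches from here towards the box's middle (+x), its underside at this height.
- clip_front_right (a joint): Angle of the front right clip (nearer the robot, -x; -y half), rad. 0: shut, level on the seated lid; grows up and outward to a stop at 1.8, just past upright. Over-centre spring: drives it open above 0.4 (it resists with 1 to 3 N at the tip) and snaps it shut below 0.4; let go sooner, it springs open. The corner diagonally across is clip_back_left.
- clip_front_right_hinge (a point): On the clip_front_right hinge line (along the box's y), middle of the lever's width, level with the seated lid's top: (-90, -50, 92) mm in the box's frame. The lever, a plate 45 long, 26 wide, 5 mm thick, shut reaches from here towards the box's middle (+x), its underside at this height.
- clip_back_left (a joint): Angle of the back left clip (far side, +x; +y half), rad. 0: shut, level on the seated lid; grows up and outward to a stop at 1.8, just past upright. Over-centre spring: drives it open above 0.4 (it resists with 1 to 3 N at the tip) and snaps it shut below 0.4; let go sooner, it springs open. The corner diagonally across is clip_front_right.
- clip_back_left_hinge (a point): On the clip_back_left hinge line (along the box's y), middle of the lever's width, level with the seated lid's top: (+90, +50, 92) mm in the box's frame. The lever, a plate 45 long, 26 wide, 5 mm thick, shut reaches from here towards the box's middle (-x), its underside at this height.
- clip_back_right (a joint): Angle of the back right clip (far side, +x; -y half), rad. 0: shut, level on the seated lid; grows up and outward to a stop at 1.8, just past upright. Over-centre spring: drives it open above 0.4 (it resists with 1 to 3 N at the tip) and snaps it shut below 0.4; let go sooner, it springs open. The corner diagonally across is clip_front_left.
- clip_back_right_hinge (a point): On the clip_back_right hinge line (along the box's y), middle of the lever's width, level with the seated lid's top: (+90, -50, 92) mm in the box's frame. The lever, a plate 45 long, 26 wide, 5 mm thick, shut reaches from here towards the box's middle (-x), its underside at this height.
- rusk_1: Baby rusk, a biscuit-brown bar 75 mm (x) by 30 mm (y) by 20 mm high, 40 g, lying flat on the beech tray (top 14 mm above the table) at the robot's left; origin: centre of its underside. May be absent.
- rusk_2: Baby rusk, a biscuit-brown bar 75 mm (x) by 30 mm (y) by 20 mm high, 40 g, lying flat on the beech tray (top 14 mm above the table) at the robot's left; origin: centre of its underside. May be absent.
- rusk_3: Baby rusk, a biscuit-brown bar 75 mm (x) by 30 mm (y) by 20 mm high, 40 g, lying flat on the beech tray (top 14 mm above the table) at the robot's left; origin: centre of its underside. May be absent.
- raisin_box_1: Small raisin box, red carton with a yellow band, 68 mm (x) by 38 mm (y) by 24 mm high, 50 g, lying flat on the beech tray (top 14 mm above the table) at the robot's left; origin: centre of its underside. May be absent.
- raisin_box_2: Small raisin box, red carton with a yellow band, 68 mm (x) by 38 mm (y) by 24 mm high, 50 g, lying flat on the beech tray (top 14 mm above the table) at the robot's left; origin: centre of its underside. May be absent.
Things that resemble listed ones, but are neither listed nor needed, are in the scene too. Leave any black or blue look-alike of the raisin_box_1 alone.

How it is judged:
On the way, in this order (a step that is already met when the one before it is completed fails the run):
1. every rusk and raisin box that is present lies in the tub (x of rusk_1 in the frame of tub_floor between -0.068 and 0.068 m and y of rusk_1 in the frame of tub_floor between -0.078 and 0.078 m and z of rusk_1 in the frame of tub_floor between -0.01 and 0.036 m and x of rusk_2 in the frame of tub_floor between -0.068 and 0.068 m and y of rusk_2 in the frame of tub_floor between -0.078 and 0.078 m and z of rusk_2 in the frame of tub_floor between -0.01 and 0.036 m and x of rusk_3 in the frame of tub_floor between -0.068 and 0.068 m and y of rusk_3 in the frame of tub_floor between -0.078 and 0.078 m and z of rusk_3 in the frame of tub_floor between -0.01 and 0.036 m and x of raisin_box_1 in the frame of tub_floor between -0.068 and 0.068 m and y of raisin_box_1 in the frame of tub_floor between -0.078 and 0.078 m and z of raisin_box_1 in the frame of tub_floor between -0.01 and 0.036 m and x of raisin_box_2 in the frame of tub_floor between -0.068 and 0.068 m and y of raisin_box_2 in the frame of tub_floor between -0.078 and 0.078 m and z of raisin_box_2 in the frame of tub_floor between -0.01 and 0.036 m), for 0.2 s.
2. the lid rests flush on the rim over both pins, all four clips still open (z of lid in the frame of lunch_box between 0.082 and 0.089 m and horizontal distance between lid and lunch_box below 0.006 m and angle between the z axis of lid and the z axis of lunch_box, either way round below 0.035 rad and angle between the y axis of lid and the y axis of lunch_box, either way round below 0.06 rad and value of joint each of clip_front_left, clip_front_right, clip_back_left, clip_back_right above 0.8 rad), for 0.2 s.
3. one diagonally opposite pair of clips is shut while the other two are still open (z of lid in the frame of lunch_box between 0.082 and 0.089 m and horizontal distance between lid and lunch_box below 0.006 m and angle between the z axis of lid and the z axis of lunch_box, either way round below 0.035 rad and angle between the y axis of lid and the y axis of lunch_box, either way round below 0.06 rad and ((value of joint each of clip_front_left, clip_back_right below 0.1 rad and value of joint each of clip_front_right, clip_back_left above 0.8 rad) or (value of joint each of clip_front_right, clip_back_left below 0.1 rad and value of joint each of clip_front_left, clip_back_right above 0.8 rad))), for 0.2 s.
4. all four clips are shut over the lid (z of lid in the frame of lunch_box between 0.082 and 0.089 m and horizontal distance between lid and lunch_box below 0.006 m and angle between the z axis of lid and the z axis of lunch_box, either way round below 0.035 rad and angle between the y axis of lid and the y axis of lunch_box, either way round below 0.06 rad and value of joint each of clip_front_left, clip_front_right, clip_back_left, clip_back_right below 0.1 rad), for 0.2 s.
At the end, for the whole second after the job is handed in: Every rusk and raisin box present lies in the tub below the rim, the lid is flush on the rim (underside within 3 mm, centred within 6 mm) over both pins and at rest, and all four clips are shut (under 0.1 rad) (all of step 1 and all of step 4 and linear speed of lid below 0.02 m/s); the robot touches nothing.
It fails at once if the egg cup is knocked over (angle between egg_cup's own z axis and vertical above 0.7 rad).
It fails at once if the straw cup is knocked over (angle between straw_cup's own z axis and vertical above 0.7 rad).
Of rusk_1, rusk_2, rusk_3, raisin_box_1, raisin_box_2 only 3 to 4 are there at a start; the rules pass over those that are not, and their reading is None.
At some moment in a run one of rusk_1, rusk_2, rusk_3, raisin_box_1, raisin_box_2 may be knocked a few centimetres aside while the robot is not near it.
Once in a run the grip may slacken for a moment while it holds something.
It also fails if it takes over 208 s, if anything falls off the work surface, if the arm or the gripper's body presses on something with over 40 N, if the wrist force passes 120 N, or if a joint passes its speed limit or range.

ROBOT

A 6-joint arm with a two-finger parallel gripper is mounted at the origin on the work surface. World frame = base frame: x ahead of the robot, y to its left, z up, the work surface at z = 0. Lengths are in m, angles in rad, forces in N, time in s.
With the tool pointing down it reaches from about 0.3 to 0.775 m from the base axis. Payload 14.6 kg.
Tool frame: the origin (TCP) lies on the centre line of the jaws, within the pads' length; the fingertips stand 11 mm ahead of it and the grasp point (between the pads) lies 8 mm behind it; y points along the fingers, x is the direction in which the jaws open and shut, and the axes are right-handed (so a half turn about y gives the same grasp; the last joint's range is limited). The gripper opens to 94 mm and grips with 3 to 60 N. Pads are 16 mm wide; open, the fingers measure 119 mm over their backs; the gripper's body (75 mm by 177 mm) begins 78 mm behind the grasp point.
Start: joints at [1.232, 0.3, 1.521, -0, 1.321, -0.067], TCP at [0.148, 0.53, 0.187] pointing down, gripper open.
Joint ranges: [-3.03, 3.03], [-0.79, 2.21], [0.23, 2.52], [-1.04, 4.18], [0, 3.07], [-2.55, 2.55]. Speed limits (rad/s): [2.22, 2.22, 2.57, 3.14, 3.14, 3.14].

INTERFACE

Orientations are given as a unit quaternion [x, y, z, w].
In Python, from workcell import robot, eyes gives the robot as it stands.
- The arm moves only by the shell command python3 -m pendant 'ROWS'. ROWS is JSON, a list of rows, each a list of 7 numbers: the shift along the tool's x, y, z in m, then the turn, a rotation vector about the tool's x, y, z in rad, then the opening in per cent of the stroke, from 0 (shut) to 100 (fully open). A call has 1 to 12 rows; each row shifts and turns the commanded pose from where the row before left it, along the tool's axes as they then stand; what a row does not reach is not made up. A row lasts 1/12 s, in which the tool goes at most 41.7 mm and 7.16 degrees, less where a joint would pass 70% of its speed; a pose out of reach is approached as far as the arm can. A call with a gripper value outside its range is refused whole. The fingers move at their own pace and stop on an object; the grip force is fixed at half the most. Time passes only in rows, so rows that do not move let the fingers close. It gives the time, the measured TCP pose, the force and the opening at its end, in the units of the state.
- robot.observe(): the state, without advancing time (a new reading comes with each control period).
- eyes.grab_frame(name): name is "scene" or "top" or "wrist"; returns the picture (420x560x3 uint8, blue, green, red); there is no depth.
- eyes.camera_params(name): a dict with "K" (3x3 intrinsics, pixels), "pose" (4x4, takes a point from camera to world coordinates); the wrist camera has in their place "T_tool_cam" (4x4, takes a point from camera to tool coordinates, whose origin is the TCP and whose axes are the tool frame's). Camera axes: x right, y up, looking along -z (the intrinsics and any distortion apply to the point x, -y, -z); pixel columns grow to the right and rows downward; lengths in m; the calibration is good to about 2 mm. A picture is of the moment at which its call begins: read the wrist's pose just before it. camera_params takes no time and is no camera call.
- robot.finish_job(): hands the job in, once; it reports no verdict.
The state is a dict: "time_s": time; "q": joint angles; "joint_vel": joint speeds; "joint_efforts": joint torques, N m; "eef_pos": TCP position; "tcp_rot": TCP orientation; "force": force on the tool from outside, world axes, zero at the start; "wrist_torque": the same for the moment, N m; "width": finger opening in m.
Only numpy, scipy, OpenCV 4.12 (cv2) and the standard library are available. Lean on these libraries where they do the work, as an engineer would, in place of code of your own. Each camera call takes 0.05 s, during which the arm holds its last target. There are 200 camera calls.

## Working session

There is one attempt and no reset: what is moved stays moved. The work goes in short steps, Python scripts to look and compute and a shell command to move; the robot and the scene stay as the last step left them, time stands still between calls to the robot, and variables do not carry over. Pictures are saved under pics/ and viewed, about 12 in all and at most 16, crops included, and the job is handed in when it is done.

```bash
ls; mkdir -p pics
python3 - <<'E'
from workcell import robot, eyes
import cv2,numpy as np
print(robot.observe())
for n in ("scene","top","wrist"):
    p=eyes.camera_params(n); print(n,{k:np.round(v,4).tolist() if not isinstance(v,str) else v for k,v in p.items()})
for n in ("top","scene"):
    cv2.imwrite(f"pics/{n}0.png",eyes.grab_frame(n))
E
```

```text
pics
{'time_s': 0.0, 'q': array([ 1.23234900e+00,  3.00458056e-01,  1.52158404e+00,  2.22142150e-06,
        1.32067687e+00, -6.66000003e-02]), 'joint_vel': array([-0.00025035, -0.00043709,  0.00114858, -0.00187217, -0.00078785,
       -0.00084229]), 'joint_efforts': array([ 6.50967522e-04, -5.31794250e+01, -3.52739525e+01,  7.08467234e-02,
        2.42924545e-02, -8.16665647e-05]), 'eef_pos': array([0.14759086, 0.5295383 , 0.18669224]), 'tcp_rot': array([ 0.56335963,  0.42730244, -0.42796819, -0.56292253]), 'force': array([-0.24661521, -0.38093251, -0.4680085 ]), 'wrist_torque': array([-0.02325197,  0.05398135,  0.02941555]), 'width': 0.09392831050793508}
scene {'K': [[440.5454, 0.0, 289.6252], [0.0, 440.5454, 207.4712], [0.0, 0.0, 1.0]], 'pose': [[-0.2008, -0.851, 0.4853, 1.0011], [0.9796, -0.1791, 0.0913, 0.1206], [0.0092, 0.4937, 0.8696, 1.0053], [0.0, 0.0, 0.0, 1.0]]}
top {'K': [[522.2947, 0.0, 285.4427], [0.0, 522.2947, 202.2494], [0.0, 0.0, 1.0]], 'pose': [[0.0014, 0.9871, -0.1602, 0.2845], [-0.9999, 0.003, 0.0103, 0.0048], [0.0106, 0.1601, 0.987, 1.3843], [0.0, 0.0, 0.0, 1.0]]}
wrist {'K': [[299.0299, 0.0, 279.2748], [0.0, 299.0299, 211.8407], [0.0, 0.0, 1.0]], 'T_tool_cam': [[1.0, 0.0004, 0.0007, 0.0005], [0.0005, 0.2819, -0.9594, -0.1976], [-0.0006, 0.9594, 0.2819, 0.0835], [0.0, 0.0, 0.0, 1.0]]}
```

View pics/top0.png

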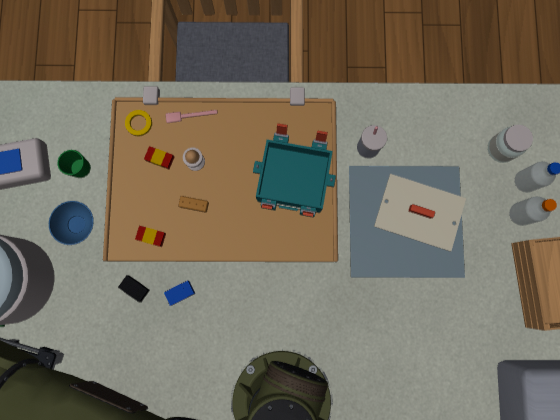

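View pics/scene0.png

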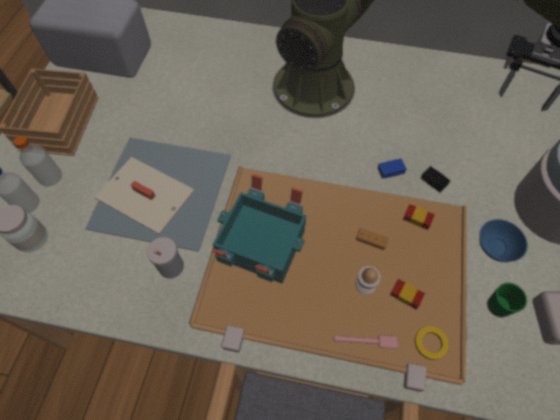

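The top view shows the snacks on the tray: red/yellow raisin boxes at (158,158) and (150,236), and a rusk at (193,204). The black (134,288) and blue (180,293) look-alikes lie off the tray and I'll leave them alone. The egg cup is at (193,158), the lunch box at (295,176), the lid at (420,212) and the straw cup at (373,140).

```bash
cat > h.py <<'E'
from workcell import robot, eyes
import cv2, numpy as np
from scipy.spatial.transform import Rotation as R
def grab(n):
    s=robot.observe(); p=eyes.camera_params(n); K=np.array(p["K"])
    if n=="wrist":
        T=np.eye(4);T[:3,:3]=R.from_quat(s["tcp_rot"]).as_matrix();T[:3,3]=s["eef_pos"];T=T@np.array(p["T_tool_cam"])
    else: T=np.array(p["pose"])
    return eyes.grab_frame(n),K,T
def plane(uv,z,K,T):
    uv=np.asarray(uv,float).reshape(-1,2)
    d=np.c_[(uv[:,0]-K[0,2])/K[0,0],-(uv[:,1]-K[1,2])/K[1,1],-np.ones(len(uv))]@T[:3,:3].T
    return (T[:3,3]+d*((z-T[2,3])/d[:,2])[:,None])[:,:2]
def proj(P,K,T):
    c=(np.asarray(P,float).reshape(-1,3)-T[:3,3])@T[:3,:3]
    return np.c_[K[0,2]-K[0,0]*c[:,0]/c[:,2],K[1,2]+K[1,1]*c[:,1]/c[:,2]]
def blobs(m,amin=30):
    cs,_=cv2.findContours(m.astype(np.uint8),cv2.RETR_EXTERNAL,cv2.CHAIN_APPROX_NONE)
    return sorted([c.reshape(-1,2) for c in cs if cv2.contourArea(c)>amin],key=lambda c:-cv2.contourArea(c.reshape(-1,1,2)))
def rect(c,z,K,T):
    w=plane(c,z,K,T); (x,y),(a,b),th=cv2.minAreaRect((w*1000).astype(np.float32))
    if a<b: a,b,th=b,a,th+90
    th=(th+90)%180-90   # direction of the long side in the world, deg
    return np.round([x,y,a,b,th],1)
def hsv(im): return cv2.cvtColor(im,cv2.COLOR_BGR2HSV)
def tool():
    s=robot.observe(); M=R.from_quat(s["tcp_rot"]).as_matrix()
    return s,M
def to(x,y,z,yaw=None):
    """print tool shift (mm) & turn about tool y (deg) so TCP goes to x,y,z (mm), jaw axis at world yaw deg (mod 180), tool down"""
    s,M=tool(); d=M.T@(np.array([x,y,z])/1000-s["eef_pos"])
    jaw=np.degrees(np.arctan2(M[1,0],M[0,0])); print("t %.2f"%s["time_s"],"pos",np.round(s["eef_pos"]*1000,1),"jaw %.1f"%jaw,"tilt",np.round(M[:,1],3),"q6 %.2f"%s["q"][5],"w %.1f"%(s["width"]*1000),"F",np.round(s["force"],1))
    print(" shift mm",np.round(d*1000,1),"dist %.0f"%np.linalg.norm(d*1000))
    if yaw is not None:
        t=(yaw-jaw+90)%180-90; print(" world yaw turn",round(t,1),"-> tool y turn rad",round(-np.radians(t),3))
E
python3 - <<'E'
from h import *
im,K,T=grab("top"); H=hsv(im); h,s,v=[H[...,i].astype(int) for i in range(3)]
red=((h<8)|(h>172))&(s>150)&(v>60); yel=(h>20)&(h<34)&(s>180)&(v>100)
ry=cv2.morphologyEx((red|yel).astype(np.uint8),cv2.MORPH_CLOSE,np.ones((3,3)))
for c in blobs(ry,20): print("redyel",c.mean(0).round(),rect(c,.038,K,T))
print([H[y,x] for x,y in((193,204),(193,206),(180,190),(400,200),(295,180),(257,170))])
lid=(s<60)&(v>150); 
for c in blobs(lid,1500): print("lid?",c.mean(0).round(),rect(c,.012,K,T))
teal=(h>85)&(h<98)&(s>100)
for c in blobs(teal,800): print("teal",c.mean(0).round(),rect(c,.1,K,T))
print("egg",plane((193,158),.075,K,T),"straw",plane((373,138),.12,K,T),"rusk",plane((193,204),.034,K,T))
w=im[140:215,240:350]; cv2.imwrite("pics/c.png",cv2.resize(w,None,fx=6,fy=6,interpolation=cv2.INTER_CUBIC))
to(360,-220,300,0)
E
```

```text
redyel [138. 122.] [717.7 386.1  69.7  66.5   2.4]
redyel [149. 236.] [414.6 342.1  67.6  38.3  74.3]
redyel [158. 157.] [624.2 328.   68.   38.6  70.5]
redyel [421. 211.] [ 481.3 -364.7   65.    18.6   71.4]
redyel [321. 136.] [ 683.7 -103.8   26.7   24.9   89.4]
redyel [281. 128.] [7.026e+02 1.600e+00 2.490e+01 2.410e+01 2.000e-01]
redyel [266. 206.] [492.2  40.1  24.5   8.7  80.6]
redyel [308. 214.] [473.2 -66.8  24.8   8.7  80.6]
[array([ 16, 162, 137], dtype=uint8), array([ 16, 162, 137], dtype=uint8), array([ 16, 124, 148], dtype=uint8), array([ 21,  33, 161], dtype=uint8), array([ 92, 175,  92], dtype=uint8), array([ 91, 172,  92], dtype=uint8)]
lid? [420. 212.] [ 483.  -368.   211.7  146.7   71.8]
teal [293. 174.] [563.3 -29.2 206.1 187.9  81.2]
egg [[0.61140463 0.2289968 ]] straw [[ 0.65347623 -0.22758294]] rusk [[0.49819851 0.23235503]]
t 0.15 pos [147.6 529.6 186.8] jaw 74.4 tilt [-0.    -0.001 -1.   ] q6 -0.07 w 94.2 F [-0.2  0.2 -1.1]
 shift mm [-665.2 -112.7 -405.9] dist 787
 world yaw turn -74.4 -> tool y turn rad 1.299
```

Run:
```python
from h import *
cv2.imwrite("pics/w0.png",grab("wrist")[0])
```

```text
(no output)
```

View pics/w0.png

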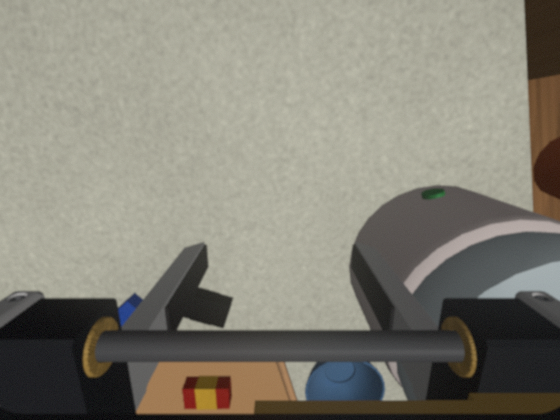

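The wrist view shows the blue bowl and the pot at right and raisin box A at the lower left. First target is raisin box A at (414.6, 342.1), long side at 74.3°.

Run:
```python
from h import *
to(415,342,150,-16)
```

```text
t 0.20 pos [147.6 529.7 186.9] jaw 74.4 tilt [-0.    -0.001 -1.   ] q6 -0.07 w 94.0 F [ 0.5  1.2 -0.8]
 shift mm [-109.   37. -308.] dist 329
 world yaw turn 89.6 -> tool y turn rad -1.563
```

```bash
python3 -m pendant '[[-0.011,0.003,-0.031,0,0,0,100],[-0.011,0.003,-0.031,0,0,0,100],[-0.011,0.003,-0.031,0,0,0,100],[-0.011,0.003,-0.031,0,0,0,100],[-0.011,0.004,-0.031,0,0,0,100],[-0.011,0.004,-0.031,0,0,0,100],[-0.011,0.004,-0.031,0,0,0,100],[-0.011,0.004,-0.031,0,0,0,100],[-0.011,0.004,-0.030,0,0,0,100],[-0.010,0.004,-0.030,0,0,0,100]]' && python3 -m pendant '[[0,0,0,0,0.12,0,100],[0,0,0,0,0.12,0,100],[0,0,0,0,0.12,0,100],[0,0,0,0,0.12,0,100],[0,0,0,0,0.12,0,100],[0,0,0,0,0.12,0,100],[0,0,0,0,0.12,0,100],[0,0,0,0,0.12,0,100],[0,0,0,0,0.12,0,100],[0,0,0,0,0.12,0,100],[0,0,0,0,0.12,0,100],[0,0,0,0,0.12,0,100]]' && python3 -m pendant '[[0,0,0,0,0.12,0,100],[0,0,0,0,0.017,0,100],[0,0,0,0,0,0,100],[0,0,0,0,0,0,100]]'
python3 - <<'E'
from h import *
to(415,342,28,-15.7)
im,K,T=grab("wrist"); cv2.imwrite("pics/w1.png",im); H=hsv(im); h,s,v=[H[...,i].astype(int) for i in range(3)]
ry=(((h<8)|(h>172))&(s>150)&(v>40)|((h>20)&(h<34)&(s>180)&(v>60)))
ry=cv2.morphologyEx(ry.astype(np.uint8),cv2.MORPH_CLOSE,np.ones((5,5)))
for c in blobs(ry,200): print(c.mean(0).round(),rect(c,.038,K,T))
E
```

```text
time_s: 1.03
eef_pos: [0.4162, 0.3408, 0.151]
tcp_rot: [-0.563, -0.428, 0.428, 0.563]
force: [-0.2, 1.1, -0.2]
width: 0.0942
time_s: 2.03
eef_pos: [0.415, 0.342, 0.1511]
tcp_rot: [0.705, -0.052, 0.052, -0.705]
force: [0.0, 0.0, 0.5]
width: 0.0938
time_s: 2.37
eef_pos: [0.4151, 0.3421, 0.1512]
tcp_rot: [0.701, -0.097, 0.097, -0.7]
force: [0.3, -0.6, -0.0]
width: 0.0938
t 2.37 pos [415.1 342.1 151.2] jaw -15.7 tilt [-0. -0. -1.] q6 0.90 w 93.8 F [ 0.3 -0.6 -0. ]
 shift mm [-0.000e+00  1.232e+02 -1.000e-01] dist 123
 world yaw turn 0.0 -> tool y turn rad -0.0
[473. 161.] [617.1 330.8  66.9  49.   69.7]
[541.  79.] [688.1 391.7  65.1  35.6  89. ]
[282. 189.] [416.6 356.2  43.4  35.8  75.1]
[281. 224.] [407.3 321.6  36.4  23.  -10.7]
```

View pics/w1.png

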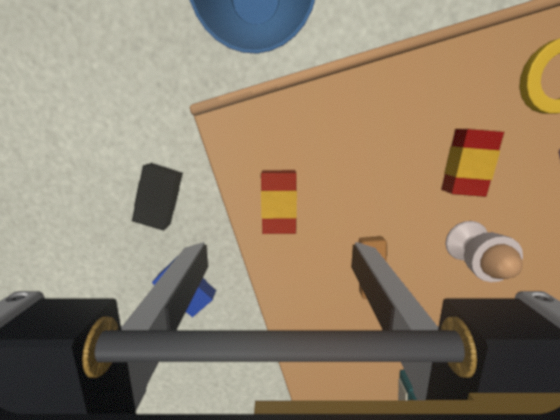

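Raisin box A sits centred between the jaws at (279,202). Descending to grip.

```bash
python3 -m pendant '[[0,0.035,0,0,0,0,100],[0,0.035,0,0,0,0,100],[0,0.03,0,0,0,0,100],[0,0.015,0,0,0,0,100],[0,0.008,0,0,0,0,100],[0,0,0,0,0,0,100],[0,0,0,0,0,0,0],[0,0,0,0,0,0,0],[0,0,0,0,0,0,0],[0,0,0,0,0,0,0],[0,0,0,0,0,0,0],[0,0,0,0,0,0,0]]' && python3 -m pendant '[[0,0,0,0,0,0,0],[0,0,0,0,0,0,0],[0,0,0,0,0,0,0],[0,-0.01,0,0,0,0,0],[0,-0.03,0,0,0,0,0],[0,-0.04,0,0,0,0,0],[0,-0.04,0,0,0,0,0],[0,-0.04,0,0,0,0,0],[0,-0.03,0,0,0,0,0],[0,0,0,0,0,0,0]]'
python3 - <<'E'
from h import *
psi=np.radians(-8.8); b=np.array([563,-29])
for p in ((0,33),(0,-33)): print(b+[p[0]*np.cos(psi)-p[1]*np.sin(psi),p[0]*np.sin(psi)+p[1]*np.cos(psi)])
to(568,4,220,-98.8)
E
```

```text
time_s: 3.42
eef_pos: [0.4152, 0.3422, 0.0286]
tcp_rot: [-0.7, 0.098, -0.098, 0.7]
force: [-0.2, 0.3, 0.3]
width: 0.0574
time_s: 4.25
eef_pos: [0.4166, 0.3433, 0.2257]
tcp_rot: [-0.698, 0.095, -0.101, 0.703]
force: [-0.2, -0.2, 0.5]
width: 0.0002
[568.0485326    3.61153659]
[557.9514674  -61.61153659]
t 4.25 pos [416.6 343.3 225.7] jaw -15.9 tilt [ 0.008  0.006 -1.   ] q6 0.90 w 0.2 F [-0.2 -0.2  0.5]
 shift mm [ 238.6    4.9 -284.7] dist 372
 world yaw turn -82.9 -> tool y turn rad 1.446
```

Fingers close at only about 75 mm/s, so I lifted too early. Looking again.

```bash
python3 -m pendant '[[0,0.037,0,0,0,0,70],[0,0.037,0,0,0,0,70],[0,0,0,0,0,0,70],[0,0,0,0,0,0,70],[0,0,0,0,0,0,70],[0,0,0,0,0,0,70],[0,0,0,0,0,0,70],[0,0,0,0,0,0,70],[0,0,0,0,0,0,70],[0,0,0,0,0,0,70],[0,0,0,0,0,0,70]]'
cat > ray.py <<'E'
from h import *
def raisins(z=.038,cam="wrist"):
    im,K,T=grab(cam); H=hsv(im); h,s,v=[H[...,i].astype(int) for i in range(3)]
    ry=(((h<8)|(h>172))&(s>150)&(v>60)|((h>20)&(h<34)&(s>180)&(v>60)))
    ry=cv2.morphologyEx(ry.astype(np.uint8),cv2.MORPH_CLOSE,np.ones((7,7)) if cam=="wrist" else np.ones((3,3)))
    for c in blobs(ry,200 if cam=="wrist" else 20): print(c.mean(0).round(),rect(c,z,K,T))
    return im
E
python3 - <<'E'
from ray import *
raisins(cam="top"); raisins(); to(415,342,28,-15.7)
E
```

```text
time_s: 5.17
eef_pos: [0.4151, 0.3421, 0.1444]
tcp_rot: [-0.7, 0.098, -0.098, 0.7]
force: [0.6, -0.7, 0.1]
width: 0.0654
[138. 122.] [717.5 384.8  69.8  69.3 -89.7]
[159. 157.] [623.  325.9  72.6  39.3  68.9]
[154. 235.] [413.2 334.5  60.2  36.7  73.5]
[421. 211.] [ 481.3 -364.7   65.    18.6   71.4]
[321. 136.] [ 683.7 -103.8   26.7   24.9   89.4]
[281. 128.] [7.026e+02 1.600e+00 2.490e+01 2.410e+01 2.000e-01]
[266. 206.] [492.2  40.1  24.5   8.7  80.6]
[308. 214.] [473.2 -66.8  24.8   8.7  80.6]
[476. 161.] [616.8 330.9  67.   49.5  70.3]
[280. 205.] [413.4 344.1  68.6  35.7  74.3]
[544.  77.] [685.2 392.5  63.9  30.3  88.8]
t 5.27 pos [415.1 342.1 144.3] jaw -15.9 tilt [ 0. -0. -1.] q6 0.90 w 65.6 F [ 0.3 -0.2  0. ]
 shift mm [-0.000e+00  1.163e+02 -1.000e-01] dist 116
 world yaw turn 0.2 -> tool y turn rad -0.004
```

Item unmoved, so regrip with more time to close.

```bash
python3 -m pendant '[[0,0.035,0,0,0,0,70],[0,0.035,0,0,0,0,70],[0,0.03,0,0,0,0,70],[0,0.012,0,0,0,0,70],[0,0.005,0,0,0,0,70],[0,0,0,0,0,0,0],[0,0,0,0,0,0,0],[0,0,0,0,0,0,0],[0,0,0,0,0,0,0],[0,0,0,0,0,0,0],[0,0,0,0,0,0,0],[0,0,0,0,0,0,0]]' && python3 -m pendant '[[0,0,0,0,0,0,0],[0,0,0,0,0,0,0],[0,0,0,0,0,0,0],[0,-0.01,0,0,0,0,0],[0,-0.03,0,0,0,0,0],[0,-0.04,0,0,0,0,0],[0,-0.04,0,0,0,0,0],[0,-0.04,0,0,0,0,0],[0,-0.03,0,0,0,0,0],[0,0,0,0,0,0,0],[0,0,0,0,0,0,0]]'
python3 - <<'E'
from h import *
to(568,4,220,-98.8)
E
```

```text
time_s: 6.27
eef_pos: [0.4152, 0.3422, 0.0276]
tcp_rot: [-0.7, 0.098, -0.098, 0.7]
force: [0.2, 0.1, -0.4]
width: 0.0223
time_s: 7.18
eef_pos: [0.4154, 0.3424, 0.2192]
tcp_rot: [-0.699, 0.097, -0.099, 0.701]
force: [0.0, 0.1, -1.1]
width: -0.0001
t 7.18 pos [415.4 342.4 219.2] jaw -15.9 tilt [ 0.003  0.002 -1.   ] q6 0.90 w -0.1 F [ 0.   0.1 -1.1]
 shift mm [ 239.6   -1.  -283.5] dist 371
 world yaw turn -82.9 -> tool y turn rad 1.446
```

Run:
```python
from ray import *
im=raisins(); a=raisins(cam="top")
cv2.imwrite("pics/m1.png",np.vstack([cv2.resize(im,(400,300)),cv2.resize(a[100:310,100:380],(400,300))]))
```

```text
[508.  84.] [708.7 391.6  71.   65.2  -9. ]
[438. 155.] [618.2 330.3  66.6  46.   69.9]
[279. 173.] [418.8 362.8  35.8  28.1 -15.3]
[280. 209.] [408.1 322.8  35.7  23.1 -16. ]
[138. 122.] [717.5 384.8  69.8  69.3 -89.7]
[159. 157.] [623.3 325.9  72.4  39.   70.3]
[151. 235.] [414.2 340.2  71.5  37.9  74.3]
[421. 211.] [ 481.3 -364.7   65.    18.6   71.4]
[321. 136.] [ 683.7 -103.8   26.7   24.9   89.4]
[281. 128.] [7.026e+02 1.600e+00 2.490e+01 2.410e+01 2.000e-01]
[266. 206.] [492.2  40.1  24.5   8.7  80.6]
[308. 214.] [473.2 -66.8  24.8   8.7  80.6]
```

View pics/m1.png

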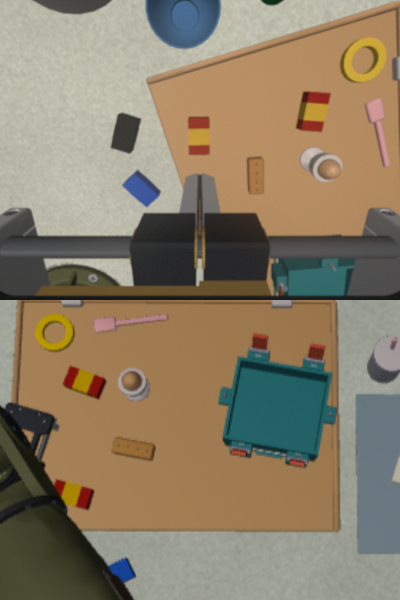

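Positions agree between cameras, yet the fingers closed without touching. I'll descend and look from the low pose.

```bash
python3 -m pendant '[[0,0.0,0,0,0,0,75],[0,0.03,0,0,0,0,75],[0,0.037,0,0,0,0,75],[0,0.037,0,0,0,0,75],[0,0,0,0,0,0,75],[0,0,0,0,0,0,75],[0,0,0,0,0,0,75],[0,0.03,0,0,0,0,75],[0,0.035,0,0,0,0,75],[0,0.01,0,0,0,0,75],[0,0.008,0,0,0,0,75],[0,0.004,0,0,0,0,75]]'
python3 - <<'E'
from ray import *
im=raisins(); to(415,342,28,-15.7); cv2.imwrite("pics/w2.png",im)
E
```

```text
time_s: 8.28
eef_pos: [0.4158, 0.3426, 0.0273]
tcp_rot: [-0.7, 0.098, -0.098, 0.701]
force: [0.2, 0.1, 0.2]
width: 0.0702
[277. 246.] [413.7 345.3  71.6  36.7  74.9]
[550. 187.] [588.1 337.3  69.1  19.8  88.8]
t 8.33 pos [415.6 342.5  27. ] jaw -15.9 tilt [ 0.001  0.001 -1.   ] q6 0.90 w 70.4 F [ 1.3  0.2 -0.2]
 shift mm [-0.5 -1.  -0.7] dist 1
 world yaw turn 0.2 -> tool y turn rad -0.004
```

View pics/w2.png

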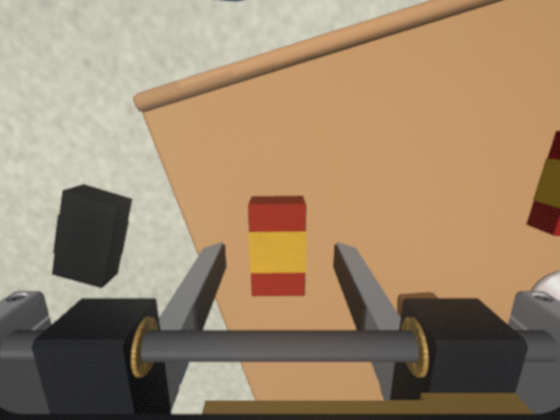

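Item (277,247) really is between the tips (226 and 335). Closing here and watching the width.

```bash
python3 -m pendant '[[0,0,0,0,0,0,0],[0,0,0,0,0,0,0],[0,0,0,0,0,0,0],[0,0,0,0,0,0,0],[0,0,0,0,0,0,0],[0,0,0,0,0,0,0]]'; python3 -m pendant '[[0,0,0,0,0,0,0],[0,0,0,0,0,0,0],[0,0,0,0,0,0,0],[0,0,0,0,0,0,0],[0,0,0,0,0,0,0]]'
python3 - <<'E'
from ray import *
im=raisins(); to(415,342,28,-15.7); cv2.imwrite("pics/w3.png",im)
E
```

```text
time_s: 8.83
eef_pos: [0.4152, 0.3422, 0.0265]
tcp_rot: [-0.7, 0.098, -0.098, 0.7]
force: [0.1, 0.1, 0.1]
width: 0.0342
time_s: 9.25
eef_pos: [0.4151, 0.3421, 0.0262]
tcp_rot: [0.7, -0.098, 0.098, -0.7]
force: [-0.6, 0.4, -0.0]
width: 0.0016
[279. 220.] [418.6 363.9  36.7  33.6 -16.9]
[551. 186.] [587.1 337.9  68.2  18.4  88.8]
t 9.30 pos [415.  342.1  26.2] jaw -15.9 tilt [-0. -0. -1.] q6 0.90 w 0.5 F [-0.1  0.9 -0.4]
 shift mm [-0.  -1.8 -0.1] dist 2
 world yaw turn 0.2 -> tool y turn rad -0.004
```

View pics/w3.png

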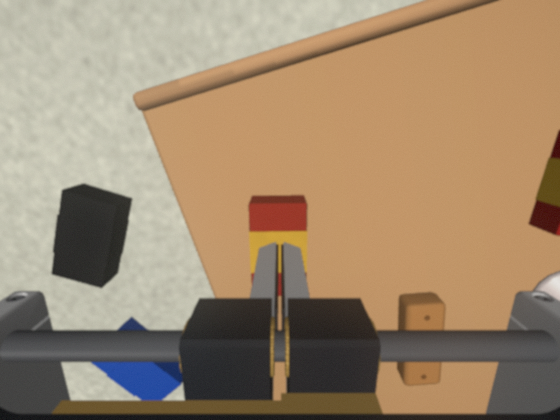

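The closed fingers lie over the carton's top, so the tips are really about 20+ mm higher than the reading implies. I'll open and feel downwards for the tray using the force reading.

```bash
python3 -m pendant '[[0,0,0,0,0,0,75],[0,0,0,0,0,0,75],[0,0,0,0,0,0,75],[0,0,0,0,0,0,75],[0,0,0,0,0,0,75],[0,0,0,0,0,0,75],[0,0,0,0,0,0,75],[0,0,0,0,0,0,75],[0,0,0,0,0,0,75],[0,0,0,0,0,0,75],[0,0,0,0,0,0,75],[0,0.008,0,0,0,0,75]]'; for i in 1; do python3 -m pendant '[[0,0.002,0,0,0,0,75],[0,0.002,0,0,0,0,75],[0,0,0,0,0,0,75]]'; done; python3 -m pendant '[[0,0.002,0,0,0,0,75],[0,0,0,0,0,0,75]]';python3 -m pendant '[[0,0.002,0,0,0,0,75],[0,0,0,0,0,0,75]]'
```

```text
time_s: 10.3
eef_pos: [0.4158, 0.3426, 0.0192]
tcp_rot: [-0.7, 0.097, -0.099, 0.701]
force: [0.1, 0.1, 0.4]
width: 0.0701
time_s: 10.55
eef_pos: [0.4148, 0.3419, 0.0135]
tcp_rot: [0.701, -0.098, 0.098, -0.7]
force: [-0.2, -0.1, -0.2]
width: 0.0706
time_s: 10.72
eef_pos: [0.415, 0.3421, 0.012]
tcp_rot: [0.7, -0.098, 0.098, -0.7]
force: [-0.3, -0.5, -1.1]
width: 0.0703
time_s: 10.88
eef_pos: [0.415, 0.3421, 0.01]
tcp_rot: [0.7, -0.098, 0.098, -0.7]
force: [0.1, 0.2, -0.3]
width: 0.0706
```

```bash
python3 -m pendant '[[0,0.003,0,0,0,0,75],[0,0,0,0,0,0,75]]';python3 -m pendant '[[0,0.002,0,0,0,0,75],[0,0,0,0,0,0,75]]'; python3 -m pendant '[[0,0.002,0,0,0,0,75],[0,0,0,0,0,0,75]]'
```

```text
time_s: 11.05
eef_pos: [0.4149, 0.342, 0.0068]
tcp_rot: [0.7, -0.098, 0.098, -0.7]
force: [-0.0, 0.3, 0.2]
width: 0.0707
time_s: 11.22
eef_pos: [0.415, 0.342, 0.0049]
tcp_rot: [0.7, -0.098, 0.098, -0.7]
force: [-0.8, -0.8, -1.6]
width: 0.0704
time_s: 11.38
eef_pos: [0.415, 0.342, 0.0029]
tcp_rot: [0.7, -0.098, 0.098, -0.7]
force: [-0.2, -0.7, 0.4]
width: 0.0705
```

```bash
python3 -m pendant '[[0,0,0,0,0,0,0],[0,0,0,0,0,0,0],[0,0,0,0,0,0,0],[0,0,0,0,0,0,0],[0,0,0,0,0,0,0],[0,0,0,0,0,0,0],[0,0,0,0,0,0,0],[0,0,0,0,0,0,0],[0,0,0,0,0,0,0],[0,0,0,0,0,0,0]]'
python3 - <<'E'
from h import *
print(robot.observe()); im,K,T=grab("top"); P=[.415,.342,.0]
cv2.imwrite("pics/w4.png",np.hstack([grab("wrist")[0][120:420],cv2.resize(im[150:310,60:240],(338,300))]))
E
```

```text
time_s: 12.22
eef_pos: [0.4151, 0.3421, 0.0033]
tcp_rot: [-0.7, 0.098, -0.098, 0.7]
force: [-1.0, -0.4, 1.3]
width: 0.0377
{'time_s': 12.2167, 'q': array([6.21205210e-01, 4.99892574e-01, 1.71480616e+00, 1.61437753e-05,
       9.26796971e-01, 8.99239408e-01]), 'joint_vel': array([-0.00040713,  0.00073559,  0.00089556, -0.00051825,  0.00073556,
       -0.00083436]), 'joint_efforts': array([-3.66335863e-02, -5.63946390e+01, -2.76624119e+01,  2.07580504e-02,
       -1.13307510e-01, -3.31912779e-03]), 'eef_pos': array([0.415128  , 0.34213278, 0.00330358]), 'tcp_rot': array([-0.70025769,  0.09796532, -0.09800871,  0.70031154]), 'force': array([-1.02406324, -0.42664838,  1.31865245]), 'wrist_torque': array([-0.06074806,  0.09512   , -0.01229071]), 'width': 0.03770442391730805}
```

View pics/w4.png

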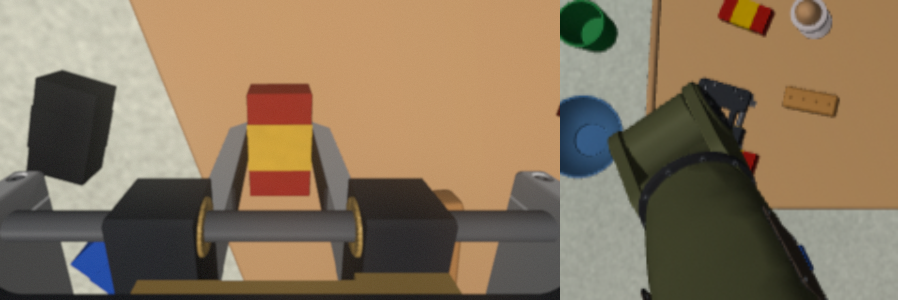

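Gripped at 37.7 mm with TCP at z≈3, so tips really stand about 14 mm above the TCP reading, not 11 below. I'll use that offset from here. Lift and carry.

```bash
python3 -m pendant '[[0,-0.01,0,0,0,0,0],[0,-0.03,0,0,0,0,0],[0,-0.04,0,0,0,0,0],[0,-0.04,0,0,0,0,0],[0,-0.04,0,0,0,0,0],[0,-0.03,0,0,0,0,0],[0,0,0,0,0,0,0]]' && python3 -m pendant '[[0.024,0,-0.0284,0,0,0,0],[0.024,0,-0.0284,0,0,0,0],[0.024,0,-0.0284,0,0,0,0],[0.024,0,-0.0284,0,0,0,0],[0.024,0,-0.0284,0,0,0,0],[0.024,0,-0.0284,0,0,0,0],[0.024,0,-0.0284,0,0,0,0],[0.024,0,-0.0284,0,0,0,0],[0.024,0,-0.0284,0,0,0,0],[0.024,0,-0.0284,0,0,0,0]]' && python3 -m pendant '[[0,0,0,0,0.12,0,0],[0,0,0,0,0.12,0,0],[0,0,0,0,0.12,0,0],[0,0,0,0,0.12,0,0],[0,0,0,0,0.12,0,0],[0,0,0,0,0.12,0,0],[0,0,0,0,0.12,0,0],[0,0,0,0,0.12,0,0],[0,0,0,0,0.12,0,0],[0,0,0,0,0.12,0,0],[0,0,0,0,0.12,0,0],[0,0,0,0,0.12,0,0]]'
python3 - <<'E'
from h import *
im,K,T=grab("wrist"); cv2.imwrite("pics/w5.png",im)
np.savez("pics/w5.npz",K=K,T=T)
to(568,4,52,-98.8)
E
```

```text
time_s: 12.9
eef_pos: [0.4167, 0.3433, 0.2005]
tcp_rot: [-0.698, 0.095, -0.101, 0.703]
force: [1.1, 0.5, -0.8]
width: 0.0378
time_s: 13.73
eef_pos: [0.5681, 0.0013, 0.1934]
tcp_rot: [-0.7, 0.098, -0.098, 0.7]
force: [0.0, 0.8, -1.1]
width: 0.0377
time_s: 14.73
eef_pos: [0.5677, 0.0032, 0.1933]
tcp_rot: [-0.46, 0.537, -0.537, 0.46]
force: [0.4, 0.3, -0.6]
width: 0.0377
t 14.78 pos [567.7   3.2 193.3] jaw -99.3 tilt [-0.  0. -1.] q6 1.67 w 37.6 F [-0.5 -1.2  0.3]
 shift mm [ -0.9 141.3   0.2] dist 141
 world yaw turn 0.5 -> tool y turn rad -0.009
```

View pics/w5.png

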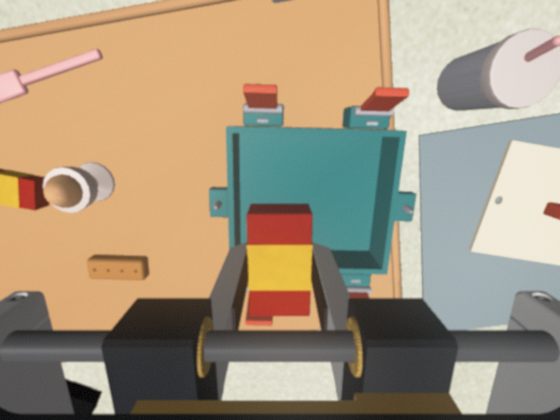

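The wrist view shows the tub with pins near (222,202) and (408,209), and the far rim corners near (227,127) and (405,131). Measuring the box from these.

Run:
```python
from h import *
im=cv2.imread("pics/w5.png"); d=np.load("pics/w5.npz"); K,T=d["K"],d["T"]
P=plane([(227,127),(405,131)],.1,K,T)*1000; print("corners",P.round(1),np.linalg.norm(P[0]-P[1]))
e=P[1]-P[0]; print("yaw",np.degrees(np.arctan2(e[1],e[0]))+90)
H=hsv(im); teal=(H[...,0]>84)&(H[...,0]<98)&(H[...,1]>90)
for r in range(185,225,5): 
    c=np.where(teal[r])[0]; print(r,c.min(),c.max(),end="; ")
c=np.vstack([cv2.resize(im[180:225,200:240],None,fx=6,fy=6,interpolation=cv2.INTER_CUBIC),cv2.resize(im[185:230,385:425],None,fx=6,fy=6,interpolation=cv2.INTER_CUBIC)]); cv2.imwrite("pics/c1.png",c)
```

```text
corners [[ 652.9   40. ]
 [ 623.7 -124.6]] 167.09730057384488
yaw -10.046272355863564
185 229 397; 190 223 397; 195 212 414; 200 212 413; 205 223 412; 210 212 401; 215 224 411; 220 230 393;
```

View pics/c1.png

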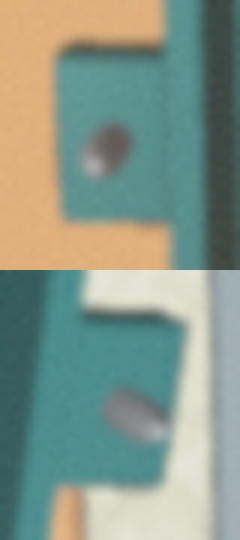

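Run:
```python
from h import *
d=np.load("pics/w5.npz"); K,T=d["K"],d["T"]
for n,uv,z in (("foot",[(219.7,203.3),(404.7,207.2)],.1),("tip",[(215.7,207.2),(410.8,211.7)],.114)):
    P=plane(uv,z,K,T)*1000; e=P[1]-P[0]; print(n,P.round(1),"len",np.linalg.norm(e),"mid",P.mean(0),"yaw",np.degrees(np.arctan2(e[1],e[0]))+90)
```

```text
foot [[ 581.7   62.1]
 [ 549.1 -121.6]] len 186.48725372596647 mid [565.37930976 -29.7495538 ] yaw -10.0659668195689
tip [[ 581.6   63.3]
 [ 548.4 -121.8]] len 187.9969063288985 mid [565.01605195 -29.25320979] yaw -10.189542930265404
```

Box centre ≈ (565, −29.5), yaw ≈ −10.1° (pin spacing measures 188.0, as specified). Placing raisin box A.

```bash
python3 -m pendant '[[0,0.03,0.003,0,0.01,0,0],[0,0.035,0,0,0,0,0],[0,0.035,0,0,0,0,0],[0,0.025,0,0,0,0,0],[0,0.015,0,0,0,0,0],[0,0.006,0,0,0,0,0],[0,0,0,0,0,0,0]]' && python3 -m pendant '[[0,0,0,0,0,0,57],[0,0,0,0,0,0,57],[0,0,0,0,0,0,57],[0,0,0,0,0,0,57],[0,-0.02,0,0,0,0,57],[0,-0.04,0,0,0,0,57],[0,-0.04,0,0,0,0,57],[0,-0.04,0,0,0,0,57],[0,-0.03,0,0,0,0,57],[0,0,0,0,0,0,57]]'
python3 - <<'E'
from h import *
to(624,328,180,-20)
E
```

```text
time_s: 15.37
eef_pos: [0.5702, 0.0027, 0.0462]
tcp_rot: [-0.46, 0.538, -0.537, 0.459]
force: [-0.4, -0.7, 0.3]
width: 0.0376
time_s: 16.2
eef_pos: [0.5729, 0.0026, 0.2247]
tcp_rot: [0.457, -0.535, 0.54, -0.462]
force: [-0.1, 0.6, 0.3]
width: 0.0537
t 16.20 pos [572.9   2.6 224.7] jaw -99.0 tilt [ 0.011 -0.001 -1.   ] q6 1.67 w 53.7 F [-0.1  0.6  0.3]
 shift mm [-329.3   45.1   -0.9] dist 332
 world yaw turn 79.0 -> tool y turn rad -1.379
```

```bash
python3 -m pendant '[[-0.033,0.002,0,0,0,0,70],[-0.033,0.002,0,0,0,0,70],[-0.033,0.002,0,0,0,0,70],[-0.033,0.002,0,0,0,0,70],[-0.033,0.002,0,0,0,0,70],[-0.033,0.002,0,0,0,0,70],[-0.033,0.002,0,0,0,0,70],[-0.033,0.002,0,0,0,0,70],[-0.033,0.002,0,0,0,0,70],[-0.032,0.002,0,0,0,0,70]]' && python3 -m pendant '[[0,0,0,0,-0.12,0,70],[0,0,0,0,-0.12,0,70],[0,0,0,0,-0.12,0,70],[0,0,0,0,-0.12,0,70],[0,0,0,0,-0.12,0,70],[0,0,0,0,-0.12,0,70],[0,0,0,0,-0.12,0,70],[0,0,0,0,-0.12,0,70],[0,0,0,0,-0.12,0,70],[0,0,0,0,-0.12,0,70],[0,0,0,0,-0.12,0,70],[0,0,0,0,-0.06,0,70]]'
python3 - <<'E'
from ray import *
raisins(cam="top"); im=raisins(); cv2.imwrite("pics/w6.png",im); to(624,328,3,-19.5)
E
```

```text
time_s: 17.03
eef_pos: [0.6223, 0.3294, 0.197]
tcp_rot: [0.459, -0.538, 0.538, -0.459]
force: [0.6, 0.0, 0.4]
width: 0.0654
time_s: 18.03
eef_pos: [0.6224, 0.3277, 0.1971]
tcp_rot: [0.697, -0.12, 0.12, -0.697]
force: [0.3, -0.2, 0.6]
width: 0.0661
[281. 174.] [577.8   2.9  71.1  38.6  -9. ]
[421. 211.] [ 481.3 -364.7   65.    18.6   71.4]
[167. 157.] [624.6 301.8  53.9  24.9  29.2]
[321. 136.] [ 683.2 -104.2   25.9   25.5   80.4]
[281. 128.] [7.026e+02 1.600e+00 2.490e+01 2.410e+01 2.000e-01]
[266. 206.] [492.2  40.1  24.5   8.7  80.6]
[308. 214.] [473.2 -66.8  24.8   8.7  80.6]
[280. 179.] [627.9 342.3  40.3  35.   70.5]
[281. 212.] [615.1 307.8  35.   20.7 -19.5]
t 18.13 pos [622.3 327.6 197.1] jaw -19.9 tilt [-0. -0. -1.] q6 0.78 w 66.2 F [-0.  -0.  -0.2]
 shift mm [  1.5 194.1   0.9] dist 194
 world yaw turn 0.4 -> tool y turn rad -0.006
```

View pics/w6.png

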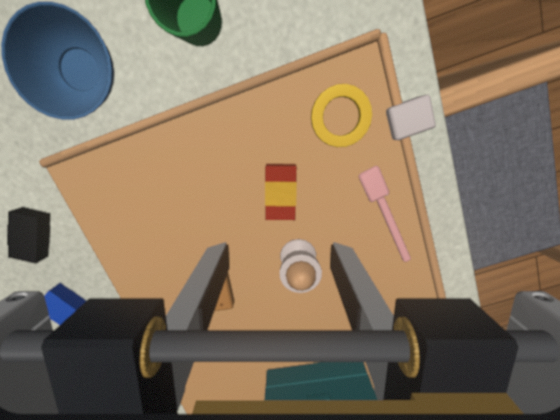

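Raisin box B is at (280,191) between the jaws, and the egg cup stands clear at (300,265).

```bash
python3 -m pendant '[[0.001,0.035,0,0,0,0,70],[0,0.035,0,0,0,0,70],[0,0.035,0,0,0,0,70],[0,0.035,0,0,0,0,70],[0,0.03,0,0,0,0,70],[0,0.015,0,0,0,0,70],[0,0.008,0,0,0,0,70],[0,0,0,0,0,0,70]]' && python3 -m pendant '[[0,0,0,0,0,0,0],[0,0,0,0,0,0,0],[0,0,0,0,0,0,0],[0,0,0,0,0,0,0],[0,0,0,0,0,0,0],[0,0,0,0,0,0,0],[0,0,0,0,0,0,0],[0,0,0,0,0,0,0]]' && python3 -m pendant '[[0,-0.01,0,0,0,0,0],[0,-0.03,0,0,0,0,0],[0,-0.04,0,0,0,0,0],[0,-0.04,0,0,0,0,0],[0,-0.04,0,0,0,0,0],[0,-0.04,0,0,0,0,0],[0,0,0,0,0,0,0],[0,0,0,0,0,0,0]]'
python3 - <<'E'
from h import *
p=np.radians(-10.1); print(565-(-33)*np.sin(p),-29.5-33*np.cos(p))
to(559,-62,200,-100)
E
```

```text
time_s: 18.8
eef_pos: [0.623, 0.3272, 0.0033]
tcp_rot: [0.697, -0.123, 0.122, -0.696]
force: [-0.7, 0.5, 0.1]
width: 0.0655
time_s: 19.47
eef_pos: [0.6238, 0.3275, 0.0053]
tcp_rot: [-0.696, 0.122, -0.123, 0.697]
force: [-2.0, -0.3, 5.6]
width: 0.0377
time_s: 20.13
eef_pos: [0.624, 0.3276, 0.2075]
tcp_rot: [-0.695, 0.121, -0.124, 0.697]
force: [0.1, -0.5, -2.2]
width: 0.0376
559.2128980389645 -61.98860493915641
t 20.13 pos [624.  327.6 207.5] jaw -19.9 tilt [ 0.004  0.002 -1.   ] q6 0.78 w 37.6 F [ 0.1 -0.5 -2.2]
 shift mm [  71.8    6.4 -388.4] dist 395
 world yaw turn -80.1 -> tool y turn rad 1.397
```

```bash
python3 -m pendant '[[0.0065,0,-0.0353,0,0,0,0],[0.0065,0,-0.0353,0,0,0,0],[0.0065,0,-0.0353,0,0,0,0],[0.0065,0,-0.0353,0,0,0,0],[0.0065,0,-0.0353,0,0,0,0],[0.0065,0,-0.0353,0,0,0,0],[0.0065,0,-0.0353,0,0,0,0],[0.0065,0,-0.0353,0,0,0,0],[0.0065,0,-0.0353,0,0,0,0],[0.0065,0,-0.0353,0,0,0,0],[0.0065,0,-0.0353,0,0,0,0],[0,0,0,0,0,0,0]]' && python3 -m pendant '[[0,0,0,0,0.12,0,0],[0,0,0,0,0.12,0,0],[0,0,0,0,0.12,0,0],[0,0,0,0,0.12,0,0],[0,0,0,0,0.12,0,0],[0,0,0,0,0.12,0,0],[0,0,0,0,0.12,0,0],[0,0,0,0,0.12,0,0],[0,0,0,0,0.12,0,0],[0,0,0,0,0.12,0,0],[0,0,0,0,0.12,0,0],[0,0,0,0,0.077,0,0]]'
python3 - <<'E'
from h import *
to(559,-62,46,-100)
E
```

```text
time_s: 21.13
eef_pos: [0.5565, -0.067, 0.203]
tcp_rot: [0.697, -0.125, 0.123, -0.696]
force: [-0.1, 0.1, -1.1]
width: 0.0378
time_s: 22.13
eef_pos: [0.5575, -0.0617, 0.2029]
tcp_rot: [-0.453, 0.544, -0.542, 0.452]
force: [0.3, -1.5, 0.0]
width: 0.0377
t 22.13 pos [557.5 -61.7 202.9] jaw -100.4 tilt [-0.002  0.    -1.   ] q6 1.58 w 37.7 F [ 0.3 -1.5  0. ]
 shift mm [ -0.  156.9   1.9] dist 157
 world yaw turn 0.4 -> tool y turn rad -0.006
```

```bash
python3 -m pendant '[[0,0.03,0.002,0,0,0,0],[0,0.04,0,0,0,0,0],[0,0.035,0,0,0,0,0],[0,0.025,0,0,0,0,0],[0,0.017,0,0,0,0,0],[0,0.010,0,0,0,0,0],[0,0,0,0,0,0,0]]' && python3 -m pendant '[[0,0,0,0,0,0,57],[0,0,0,0,0,0,57],[0,0,0,0,0,0,57],[0,0,0,0,0,0,57],[0,-0.02,0,0,0,0,57],[0,-0.04,0,0,0,0,57],[0,-0.04,0,0,0,0,57],[0,-0.04,0,0,0,0,57],[0,-0.03,0,0,0,0,57],[0,0,0,0,0,0,57]]'
python3 - <<'E'
from ray import *
raisins(cam="top"); im,K,T=grab("top"); H=hsv(im); h,s,v=[H[...,i].astype(int) for i in range(3)]
m=(h>12)&(h<20)&(s>145)&(v>90); m[:120]=0;m[250:]=0;m[:,:120]=0;m[:,235:]=0
for c in blobs(m,100): print(c.mean(0).round(),rect(c,.034,K,T))
to(498,232,180)
E
```

```text
time_s: 22.72
eef_pos: [0.5585, -0.062, 0.0446]
tcp_rot: [-0.456, 0.543, -0.54, 0.454]
force: [0.6, 0.4, -1.2]
width: 0.0378
time_s: 23.55
eef_pos: [0.5621, -0.0628, 0.2247]
tcp_rot: [0.452, -0.539, 0.545, -0.457]
force: [0.1, -0.2, -0.2]
width: 0.0538
[138. 122.] [717.5 384.8  69.8  69.3 -89.7]
[421. 211.] [ 481.3 -364.7   65.    18.6   71.4]
[275. 173.] [579.8  18.   68.6   8.3  -9. ]
[193. 204.] [499.6 233.3  72.9  29.7  79.3]
t 23.65 pos [560.4 -62.5 218.5] jaw -100.0 tilt [ 0.003 -0.    -1.   ] q6 1.57 w 53.3 F [-0.1  0.  -1.1]
 shift mm [-279.2   38.1 -112.6] dist 303
```

Rusk at (499.6, 233.3), long side 79.3°, already parallel to the box's y. It will lie across the two raisin boxes.

```bash
python3 -m pendant '[[-0.031,0.002,-0.0125,0,0,0,60],[-0.031,0.002,-0.0125,0,0,0,60],[-0.031,0.002,-0.0125,0,0,0,60],[-0.031,0.002,-0.0125,0,0,0,60],[-0.031,0.002,-0.0125,0,0,0,60],[-0.031,0.002,-0.0125,0,0,0,60],[-0.031,0.002,-0.0125,0,0,0,60],[-0.031,0.002,-0.0125,0,0,0,60],[-0.031,0.002,-0.0125,0,-0.059,0,60],[0,0,0,0,-0.12,0,60],[0,0,0,0,-0.12,0,60],[0,0,0,0,-0.12,0,60]]' && python3 -m pendant '[[0,0,0,0,-0.12,0,60],[0,0,0,0,-0.12,0,60],[0,0,0,0,-0.12,0,60],[0,0,0,0,-0.12,0,60],[0,0,0,0,-0.12,0,60],[0,0,0,0,-0.12,0,60],[0,0,0,0,-0.12,0,60],[0,0,0,0,-0.12,0,60],[0,0,0,0,-0.12,0,60],[0,0,0,0,-0.06,0,60],[0,0,0,0,0,0,60]]'
python3 - <<'E'
from h import *
im,K,T=grab("wrist"); H=hsv(im); h,s,v=[H[...,i].astype(int) for i in range(3)]
m=(h>10)&(h<22)&(s>150)&(v>60); m[300:]=0
for c in blobs(m,300): print(c.mean(0).round(),c.min(0),c.max(0),rect(c,.034,K,T))
to(499.6,233.3,3,-10.7)
im,K,T=grab("top"); H=hsv(im); h,s,v=[H[...,i].astype(int) for i in range(3)]
red=(((h<8)|(h>172))&(s>150)&(v>50)|((h>20)&(h<34)&(s>180)&(v>60)))
cv2.imwrite("pics/t2.png",cv2.resize(im[110:230,90:350],None,fx=3,fy=3,interpolation=cv2.INTER_CUBIC))
E
```

```text
time_s: 24.65
eef_pos: [0.4968, 0.2322, 0.1975]
tcp_rot: [0.56, -0.434, 0.433, -0.558]
force: [-0.2, -0.2, 0.3]
width: 0.0565
time_s: 25.57
eef_pos: [0.4971, 0.2316, 0.1977]
tcp_rot: [0.705, -0.065, 0.064, -0.704]
force: [-0.3, 0.6, 0.5]
width: 0.0561
t 25.62 pos [497.2 231.6 198. ] jaw -10.7 tilt [-0.002 -0.001 -1.   ] q6 0.56 w 56.3 F [ 0.3 -0.2  0. ]
 shift mm [  2.4 195.    2.3] dist 195
 world yaw turn 0.0 -> tool y turn rad -0.001
```

View pics/t2.png

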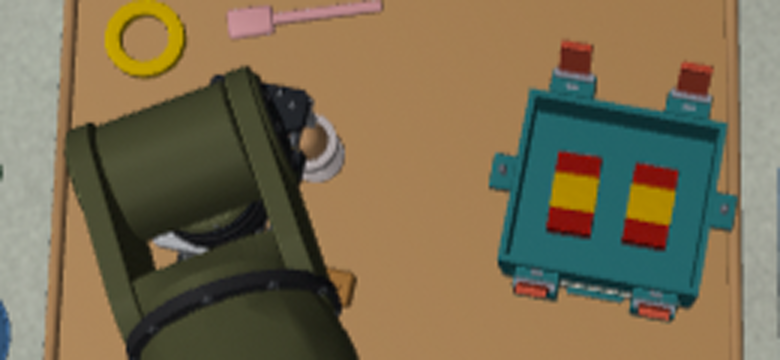

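Both raisin boxes lie in the tub. If I grip the rusk across its width, the gripper body (±88 mm) reaches towards the egg cup, so I'll grip it end to end along y and turn the jaws 90°.

```bash
python3 -m pendant '[[0.001,0,0.002,0,-0.12,0,100],[0,0,0,0,-0.12,0,100],[0,0,0,0,-0.12,0,100],[0,0,0,0,-0.12,0,100],[0,0,0,0,-0.12,0,100],[0,0,0,0,-0.12,0,100],[0,0,0,0,-0.12,0,100],[0,0,0,0,-0.12,0,100],[0,0,0,0,-0.12,0,100],[0,0,0,0,-0.12,0,100],[0,0,0,0,-0.12,0,100],[0,0,0,0,-0.12,0,100]]' && python3 -m pendant '[[0,0,0,0,-0.12,0,100],[0,0,0,0,-0.011,0,100],[0,0,0,0,0,0,100]]'
python3 - <<'E'
from h import *
im,K,T=grab("wrist"); H=hsv(im); h,s,v=[H[...,i].astype(int) for i in range(3)]
m=(h>10)&(h<22)&(s>150)&(v>60); m[280:]=0
for c in blobs(m,300): print(c.mean(0).round(),c.min(0),c.max(0),rect(c,.034,K,T))
to(499.6,233.3,3,79.3); cv2.imwrite("pics/w7.png",im)
E
```

```text
time_s: 26.67
eef_pos: [0.4988, 0.2335, 0.1987]
tcp_rot: [-0.572, -0.416, 0.416, 0.572]
force: [-1.2, 0.1, -0.3]
width: 0.0944
time_s: 26.92
eef_pos: [0.4989, 0.2336, 0.1988]
tcp_rot: [-0.545, -0.45, 0.45, 0.545]
force: [0.1, -1.0, -0.4]
width: 0.094
t 26.97 pos [498.9 233.6 198.9] jaw 79.1 tilt [-0. -0. -1.] q6 -1.01 w 93.8 F [-0.9 -0.7 -0. ]
 shift mm [-1.000e-01  1.959e+02 -8.000e-01] dist 196
 world yaw turn 0.2 -> tool y turn rad -0.004
```

View pics/w7.png

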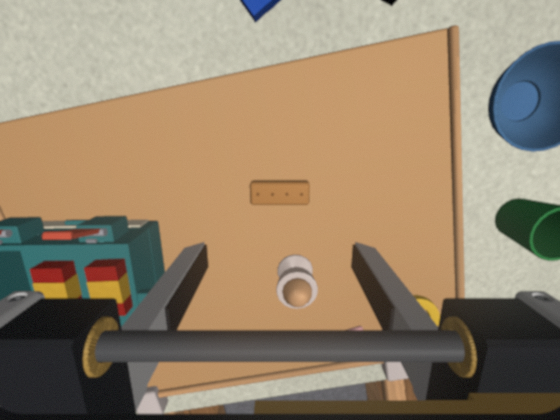

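The rusk (280,192) is centred between the jaws, and the egg cup is clear behind.

```bash
python3 -m pendant '[[0,0.035,-0.001,0,0,0,100],[0,0.035,0,0,0,0,100],[0,0.035,0,0,0,0,100],[0,0.035,0,0,0,0,100],[0,0.03,0,0,0,0,100],[0,0.016,0,0,0,0,100],[0,0.01,0,0,0,0,100],[0,0,0,0,0,0,100]]' && python3 -m pendant '[[0,0,0,0,0,0,0],[0,0,0,0,0,0,0],[0,0,0,0,0,0,0],[0,0,0,0,0,0,0],[0,0,0,0,0,0,0],[0,0,0,0,0,0,0],[0,0,0,0,0,0,0],[0,0,0,0,0,0,0]]' && python3 -m pendant '[[0,-0.01,0,0,0,0,0],[0,-0.03,0,0,0,0,0],[0,-0.04,0,0,0,0,0],[0,-0.04,0,0,0,0,0],[0,-0.04,0,0,0,0,0],[0,-0.04,0,0,0,0,0],[0,0,0,0,0,0,0],[0,0,0,0,0,0,0]]'
python3 - <<'E'
from h import *
to(565,-29.5,200,79.9)
E
```

```text
time_s: 27.63
eef_pos: [0.4991, 0.2331, 0.0014]
tcp_rot: [-0.545, -0.45, 0.452, 0.545]
force: [-0.1, -0.2, -1.2]
width: 0.0938
time_s: 28.3
eef_pos: [0.5007, 0.2337, 0.0045]
tcp_rot: [0.545, 0.452, -0.451, -0.544]
force: [-0.9, -0.1, 8.5]
width: 0.0748
time_s: 28.97
eef_pos: [0.5006, 0.2337, 0.206]
tcp_rot: [0.545, 0.453, -0.45, -0.544]
force: [0.0, -0.0, -1.2]
width: 0.0746
t 28.97 pos [500.6 233.7 206. ] jaw 79.3 tilt [ 0.004  0.002 -1.   ] q6 -1.01 w 74.6 F [ 0.  -0.  -1.2]
 shift mm [-246.7    5.8 -111.9] dist 271
 world yaw turn 0.6 -> tool y turn rad -0.01
```

```bash
python3 -m pendant '[[-0.0308,0,-0.014,0,0,0,0],[-0.0308,0,-0.014,0,0,0,0],[-0.0308,0,-0.014,0,0,0,0],[-0.0308,0,-0.014,0,0,0,0],[-0.0308,0,-0.014,0,0,0,0],[-0.0308,0,-0.014,0,0,0,0],[-0.0308,0,-0.014,0,0,0,0],[-0.0308,0,-0.014,0,-0.01,0,0],[0,0,0,0,0,0,0],[0,0,0,0,0,0,0]]'
python3 - <<'E'
from h import *
to(565,-29.5,67,79.9)
E
```

```text
time_s: 29.8
eef_pos: [0.564, -0.0306, 0.2018]
tcp_rot: [-0.542, -0.453, 0.454, 0.543]
force: [-0.6, -0.6, -1.0]
width: 0.0749
t 29.80 pos [564.  -30.6 201.8] jaw 79.8 tilt [-0.003  0.    -1.   ] q6 -1.51 w 74.9 F [-0.6 -0.6 -1. ]
 shift mm [  1.3 134.8  -1.1] dist 135
 world yaw turn 0.1 -> tool y turn rad -0.002
```

```bash
python3 -m pendant '[[0.001,0.035,-0.001,0,0,0,0],[0,0.035,0,0,0,0,0],[0,0.03,0,0,0,0,0],[0,0.02,0,0,0,0,0],[0,0.01,0,0,0,0,0],[0,0.005,0,0,0,0,0],[0,0,0,0,0,0,0]]' && python3 -m pendant '[[0,0,0,0,0,0,92],[0,0,0,0,0,0,92],[0,0,0,0,0,0,92],[0,0,0,0,0,0,92],[0,0,0,0,0,0,92],[0,-0.03,0,0,0,0,92],[0,-0.04,0,0,0,0,92],[0,-0.04,0,0,0,0,92],[0,-0.04,0,0,0,0,92],[0,-0.03,0,0,0,0,92],[0,0,0,0,0,0,92],[0,0,0,0,0,0,92]]'
python3 - <<'E'
from h import *
im,K,T=grab("wrist"); cv2.imwrite("pics/w8.png",im); np.savez("pics/w8.npz",K=K,T=T); to(565,-29.5,67,79.9)
E
```

```text
time_s: 30.38
eef_pos: [0.5654, -0.0279, 0.0679]
tcp_rot: [-0.542, -0.454, 0.455, 0.542]
force: [0.4, 0.6, -0.1]
width: 0.0741
time_s: 31.38
eef_pos: [0.5662, -0.0287, 0.2498]
tcp_rot: [0.543, 0.455, -0.453, -0.541]
force: [-0.3, -0.6, -0.8]
width: 0.0863
t 31.43 pos [565.6 -28.6 248. ] jaw 79.9 tilt [ 0. -0. -1.] q6 -1.51 w 86.7 F [-0.5  0.4  0.1]
 shift mm [ -1.  181.    0.4] dist 181
 world yaw turn -0.0 -> tool y turn rad 0.0
```

View pics/w8.png

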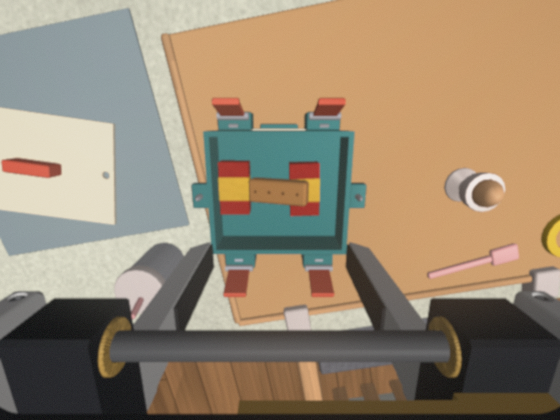

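The rusk seems to have landed aslant, left end in the gap at (250,190) and right end on the right raisin box at (308,192). I'll check the slant and the gripper's clearance in one composite.

Run:
```python
from h import *
im,K,T=grab("scene"); s,M=tool(); o=s["eef_pos"]
p=proj([o,o-[0,0,.011],o+[0,0,.014],o+[0,0,.070],o+[0,0,.095]],K,T); print(p.round(1))
for q,c in zip(p,((0,0,255),(0,255,255),(0,255,0),(255,0,255),(255,255,0))): cv2.circle(im,tuple(int(round(v)) for v in q),1,c,-1)
u,v=p[0].astype(int); a=cv2.resize(im[max(0,v-85):v+35,u-80:u+80],(560,420),interpolation=cv2.INTER_CUBIC)
w=cv2.imread("pics/w8.png"); b=cv2.resize(w[95:305,185:375],(240,265),interpolation=cv2.INTER_CUBIC)
i2=grab("scene")[0][190:285,205:315]; c=cv2.resize(i2,(240,155))
cv2.imwrite("pics/m2.png",np.hstack([a,np.vstack([b,c])]))
d=np.load("pics/w8.npz"); K,T=d["K"],d["T"]
print("rusk top pix on z=.085",plane([(250,190),(308,192)],.085,K,T)*1000); print("pins",plane([(198,196),(361,196)],.1,K,T)*1000)
print("raisin edges",plane([(218,190),(249,190),(290,190),(320,190)],.074,K,T)*1000)
```

```text
[[256.9 195.9]
 [257.2 198.7]
 [256.6 192.3]
 [254.9 176.6]
 [254.1 169. ]]
rusk top pix on z=.085 [[555.34386886 -63.1541577 ]
 [570.42480485   7.0801876 ]]
pins [[ 548.64959824 -123.62635117]
 [ 582.73104555   67.7099218 ]]
raisin edges [[ 550.37472288 -104.81099743]
 [ 557.30258228  -65.91946202]
 [ 566.46424528  -14.48782631]
 [ 573.16718708   23.14106936]]
```

View pics/m2.png

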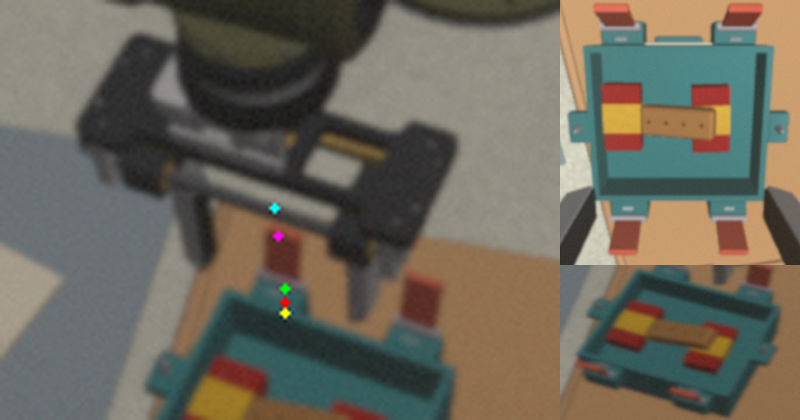

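Scene crop: the real tips sit at the green +14 mm mark, which confirms the offset, and the body starts about 85 mm above the TCP reading. The rusk leans about 25° from the floor onto the right raisin box; its high end would meet the lid. I'll regrip it across its width and lay it along x in the gap between the boxes.

```bash
python3 - <<'E'
from h import *
d=np.load("pics/w8.npz"); K,T=d["K"],d["T"]
a=plane([(250,190)],.068,K,T)[0]*1000; b=plane([(308,192)],.1,K,T)[0]*1000; c=(a+b)/2; print(a,b,c,np.linalg.norm(a-b))
to(c[0],c[1],58,-10.1)
E
python3 -m pendant '[[0,0,0,0,0.12,0,58],[0,0,0,0,0.12,0,58],[0,0,0,0,0.12,0,58],[0,0,0,0,0.12,0,58],[0,0,0,0,0.12,0,58],[0,0,0,0,0.12,0,58],[0,0,0,0,0.12,0,58],[0,0,0,0,0.12,0,58],[0,0,0,0,0.12,0,58],[0,0,0,0,0.12,0,58],[0,0,0,0,0.12,0,58],[0,0,0,0,0.12,0,58]]'; python3 -m pendant '[[0,0,0,0,0.12,0,58],[0,0,0,0,0.011,0,58],[0,0,0,0,0,0,58],[0,0,0,0,0,0,58]]'
python3 - <<'E'
from h import *
im,K,T=grab("wrist"); H=hsv(im); h,s,v=[H[...,i].astype(int) for i in range(3)]
m=(h>10)&(h<19)&(s>120)&(v>40)
q=proj([[.565,-.0295,.08]],K,T)[0].astype(int); print(q); w=np.zeros_like(m); w[q[1]-80:q[1]+80,q[0]-30:q[0]+30]=1
for c in blobs(m&w,200): print(c.mean(0).round(),c.min(0),c.max(0),rect(c,.084,K,T))
to(565,-29.5,58,-10.1)
E
```

```text
[558.71633199 -65.48902871] [566.82445326   6.23127782] [562.77039263 -29.62887545] 72.17717090573727
t 31.53 pos [565.2 -28.6 246.7] jaw 79.9 tilt [-0.002  0.    -1.   ] q6 -1.51 w 86.2 F [ 0.2 -0.3  0.6]
 shift mm [ -1.4 188.7   1.8] dist 189
 world yaw turn 90.0 -> tool y turn rad -1.57
time_s: 32.53
eef_pos: [0.5653, -0.0286, 0.2467]
tcp_rot: [-0.707, 0.019, -0.017, 0.707]
force: [-0.2, 0.6, 0.3]
width: 0.0544
time_s: 32.87
eef_pos: [0.5656, -0.0286, 0.2476]
tcp_rot: [-0.704, 0.061, -0.06, 0.704]
force: [-0.6, 0.7, 0.4]
width: 0.0543
[279 193]
[278. 200.] [266 150] [292 248] [561.8 -37.5 125.7  31.3  79.4]
t 32.92 pos [565.6 -28.6 247.8] jaw -9.9 tilt [-0.001  0.    -1.   ] q6 0.06 w 54.2 F [ 1.  -0.4  0.3]
 shift mm [ -0.3 189.8  -1. ] dist 190
 world yaw turn -0.2 -> tool y turn rad 0.004
```

```bash
python3 -m pendant '[[-0.002,0.035,0,0,0,0,58],[0,0.035,0,0,0,0,58],[0,0.035,0,0,0,0,58],[0,0.03,0,0,0,0,58],[0,0.025,0,0,0,0,58],[0,0.012,0,0,0,0,58],[0,0,0,0,0,0,58]]' && python3 -m pendant '[[0,0.008,0,0,0,0,58],[0,0.006,0,0,0,0,58],[0,0.003,0,0,0,0,58],[0,0,0,0,0,0,58]]' && python3 -m pendant '[[0,0,0,0,0,0,0],[0,0,0,0,0,0,0],[0,0,0,0,0,0,0],[0,0,0,0,0,0,0],[0,0,0,0,0,0,0],[0,0,0,0,0,0,0],[0,0,0,0,0,0,0]]'
```

```text
time_s: 33.5
eef_pos: [0.5625, -0.0281, 0.0738]
tcp_rot: [-0.704, 0.063, -0.06, 0.704]
force: [0.2, -0.8, -0.4]
width: 0.0546
time_s: 33.83
eef_pos: [0.5638, -0.0283, 0.0593]
tcp_rot: [0.704, -0.062, 0.062, -0.704]
force: [0.2, -1.1, 0.5]
width: 0.0545
time_s: 34.42
eef_pos: [0.5639, -0.0283, 0.0595]
tcp_rot: [-0.704, 0.062, -0.062, 0.704]
force: [-0.2, 0.2, 1.7]
width: 0.0296
```

```bash
python3 -m pendant '[[0,-0.01,0,0,0,0,0],[0,-0.03,0,0,0,0,0],[0,-0.04,0,0,0,0,0],[0,-0.01,0,0,0,0,0],[0,0,0,0,0,0,0]]' && python3 -m pendant '[[0,0,0,0,0.12,0,0],[0,0,0,0,0.12,0,0],[0,0,0,0,0.12,0,0],[0,0,0,0,0.12,0,0],[0,0,0,0,0.12,0,0],[0,0,0,0,0.12,0,0],[0,0,0,0,0.12,0,0],[0,0,0,0,0.12,0,0],[0,0,0,0,0.12,0,0],[0,0,0,0,0.12,0,0],[0,0,0,0,0.12,0,0],[0,0,0,0,0.12,0,0]]'; python3 -m pendant '[[0,0,0,0,0.12,0,0],[0,0,0,0,0.011,0,0],[0,0,0,0,0,0,0],[0,0,0,0,0,0,0]]'
python3 - <<'E'
from h import *
to(562,-40,61,-100.1)
E
```

```text
time_s: 34.83
eef_pos: [0.5652, -0.0284, 0.1533]
tcp_rot: [0.704, -0.06, 0.064, -0.704]
force: [0.6, 0.6, -0.3]
width: 0.0297
time_s: 35.83
eef_pos: [0.5632, -0.0282, 0.1482]
tcp_rot: [-0.487, 0.513, -0.512, 0.487]
force: [0.2, 0.6, -0.3]
width: 0.0296
time_s: 36.17
eef_pos: [0.5635, -0.0282, 0.1488]
tcp_rot: [-0.455, 0.541, -0.541, 0.455]
force: [-1.0, 0.1, -0.1]
width: 0.0297
t 36.17 pos [563.5 -28.2 148.8] jaw -99.9 tilt [-0.001  0.    -1.   ] q6 1.63 w 29.7 F [-1.   0.1 -0.1]
 shift mm [11.9 87.8  0.6] dist 89
 world yaw turn -0.2 -> tool y turn rad 0.004
```

```bash
python3 -m pendant '[[0.012,0,0.001,0,0,0,0],[0,0.03,0,0,0,0,0],[0,0.03,0,0,0,0,0],[0,0.018,0,0,0,0,0],[0,0.009,0,0,0,0,0],[0,0,0,0,0,0,0]]' && python3 -m pendant '[[0,0,0,0,0,0,42],[0,0,0,0,0,0,42],[0,0,0,0,0,0,42],[0,0,0,0,0,0,42],[0,-0.02,0,0,0,0,42],[0,-0.04,0,0,0,0,42],[0,-0.04,0,0,0,0,42],[0,-0.04,0,0,0,0,42],[0,-0.04,0,0,0,0,42],[0,0,0,0,0,0,42],[0,0,0,0,0,0,42]]'
python3 - <<'E'
from h import *
im,K,T=grab("wrist"); cv2.imwrite("pics/w9.png",im); np.savez("pics/w9.npz",K=K,T=T)
H=hsv(im); h,s,v=[H[...,i].astype(int) for i in range(3)]
box=np.zeros(im.shape[:2],np.uint8); cv2.fillConvexPoly(box,np.round(proj([[*(np.array([.565,-.0295])+np.array([[np.cos(-.176),-np.sin(-.176)],[np.sin(-.176),np.cos(-.176)]])@np.array(p)),.1] for p in ((.069,.079),(.069,-.079),(-.069,-.079),(-.069,.079))],K,T)).astype(np.int32),1)
m=(h>10)&(h<19)&(s>120)&(v>40)&(box>0)
for c in blobs(m,200): print("rusk",c.mean(0).round(),rect(c,.07,K,T))
m=((h<8)|(h>172))&(s>150)&(v>40)&(box>0)
for c in blobs(m,60): print("red",c.mean(0).round(),rect(c,.074,K,T))
to(481,-365,61,-18)
E
```

```text
time_s: 36.67
eef_pos: [0.5617, -0.0407, 0.0605]
tcp_rot: [-0.455, 0.543, -0.541, 0.454]
force: [0.0, -1.4, 0.6]
width: 0.03
time_s: 37.58
eef_pos: [0.5634, -0.0403, 0.2449]
tcp_rot: [0.453, -0.541, 0.543, -0.455]
force: [0.4, 0.1, -0.7]
width: 0.0395
rusk [280. 189.] [565.  -40.3  71.4  27.   -9.5]
red [244. 173.] [594.9  -1.   35.2  17.4  79.9]
red [316. 174.] [577.2 -89.2  36.3  16.2  79.9]
red [315. 213.] [527.7 -80.2  36.4  14.7  79.9]
red [246. 212.] [545.4   6.3  36.   15.2  82.3]
t 37.63 pos [562.7 -40.2 242.8] jaw -100.1 tilt [ 0.001 -0.    -1.   ] q6 1.61 w 39.2 F [-0.4 -0.9 -0.5]
 shift mm [334.1 181.7 -23.8] dist 381
 world yaw turn 82.1 -> tool y turn rad -1.433
```

The rusk now lies flat and square in the gap (71×27 mm, yaw −9.5°), and all three items are in the tub. Moving over the lid, and measuring the pins from the saved wrist frames meanwhile.

```bash
python3 -m pendant '[[0.0334,0.004,-0.0024,0,0,0,50],[0.0334,0.004,-0.0024,0,0,0,50],[0.0334,0.004,-0.0024,0,0,0,50],[0.0334,0.004,-0.0024,0,0,0,50],[0.0334,0.004,-0.0024,0,0,0,50],[0.0334,0.004,-0.0024,0,0,0,50],[0.0334,0.004,-0.0024,0,0,0,50],[0.0334,0.004,-0.0024,0,0,0,50],[0.0334,0.004,-0.0024,0,0,0,50],[0.0334,0.004,-0.0024,0,0,0,50]]' && python3 -m pendant '[[0,0,0,0,-0.12,0,50],[0,0,0,0,-0.12,0,50],[0,0,0,0,-0.12,0,50],[0,0,0,0,-0.12,0,50],[0,0,0,0,-0.12,0,50],[0,0,0,0,-0.12,0,50],[0,0,0,0,-0.12,0,50],[0,0,0,0,-0.12,0,50],[0,0,0,0,-0.12,0,50],[0,0,0,0,-0.12,0,50],[0,0,0,0,-0.12,0,50],[0,0,0,0,-0.11,0,50]]'
cat > lid.py <<'E'
from h import *
def pins(im,K,T,b=(.565,-.0295),psi=-10.1):
    p=np.radians(psi); Rm=np.array([[np.cos(p),-np.sin(p)],[np.sin(p),np.cos(p)]]); out=[]
    H=hsv(im)
    for sy in (1,-1):
        xy=np.array(b)+Rm@[0,sy*.094]
        u,v=proj([[*xy,.1075]],K,T)[0].round().astype(int); r=11
        w=H[v-r:v+r+1,u-r:u+r+1]; m=(w[...,1]<90)
        n,l,st,ce=cv2.connectedComponentsWithStats(m.astype(np.uint8),connectivity=4)
        k=[(np.hypot(*(ce[i]-r)),i) for i in range(1,n) if 4<st[i,4]<150]
        if not k: out.append(None); continue
        c=ce[min(k)[1]]+[u-r,v-r]; out.append(plane([c],.1075,K,T)[0]*1000); print("pin",sy,c.round(1),out[-1].round(1),"area",st[min(k)[1],4])
    if all(o is not None for o in out):
        e=out[0]-out[1]; print(" mid",((out[0]+out[1])/2).round(1),"len",np.linalg.norm(e).round(1),"yaw",round(np.degrees(np.arctan2(e[1],e[0]))-90,2))
def lidm(im,K,T,z=.012):
    H=hsv(im); h,s,v=[H[...,i].astype(int) for i in range(3)]
    m=(((h<10)|(h>172))&(s>140)&(v>50)).astype(np.uint8)
    for c in blobs(m,300): print("red",c.mean(0).round(),rect(c,z+.027,K,T))
E
python3 - <<'E'
from lid import *
for n in ("w5","w8","w9"):
    d=np.load(f"pics/{n}.npz"); print(n); pins(cv2.imread(f"pics/{n}.png"),d["K"],d["T"])
im,K,T=grab("wrist"); cv2.imwrite("pics/w10.png",im); np.savez("pics/w10.npz",K=K,T=T); lidm(im,K,T)
to(481,-365,5,-18.4)
H=hsv(im); p=np.radians(-18.4); 
for sy in (1,-1):
    xy=np.array([.4815,-.3655])+.094*sy*np.array([-np.sin(p),np.cos(p)]); u,v=proj([[*xy,.012]],K,T)[0].round().astype(int); print("hole guess",u,v)
    w=im[v-14:v+15,u-14:u+15].astype(int).sum(2); m=(w<np.median(w)*.8).astype(np.uint8); n,l,st,ce=cv2.connectedComponentsWithStats(m)
    for i in range(1,n): print("   ",(ce[i]+[u-14,v-14]).round(1),st[i,4],(plane([ce[i]+[u-14,v-14]],.012,K,T)[0]*1000).round(1))
E
```

```text
time_s: 38.47
eef_pos: [0.4793, -0.366, 0.2004]
tcp_rot: [-0.454, 0.543, -0.541, 0.454]
force: [1.2, 0.4, 0.3]
width: 0.0471
time_s: 39.47
eef_pos: [0.48, -0.3645, 0.2005]
tcp_rot: [-0.698, 0.11, -0.109, 0.699]
force: [0.4, 0.1, 1.0]
width: 0.0471
w5
w8
w9
red [282. 194.] [ 481.9 -364.9   59.2   12.6   72.2]
t 39.52 pos [ 480.  -364.5  200.6] jaw -17.4 tilt [-0.002  0.002 -1.   ] q6 -0.41 w 46.8 F [-0.7 -0.8 -0.3]
 shift mm [  1.6 195.6  -0.4] dist 196
 world yaw turn -1.0 -> tool y turn rad 0.018
hole guess 283 115
    [283. 103.] 145 [ 515.7 -263.1]
    [282.5 115.6] 53 [ 510.7 -276.8]
hole guess 281 256
    [281.3 256.3] 32 [ 451.9 -456. ]
    [276.9 267.4] 113 [ 440.7 -470.3]
```

Run:
```python
from lid import *
p=np.radians(-10.1)
for n in ("w5","w8","w9"):
    d=np.load(f"pics/{n}.npz"); K,T=d["K"],d["T"]; im=cv2.imread(f"pics/{n}.png"); H=hsv(im); out={}
    for sy in (1,-1):
        xy=np.array([.565,-.0295])+.094*sy*np.array([-np.sin(p),np.cos(p)])
        q=proj([[*xy,.1],[*xy,.115]],K,T); u,v=q.mean(0).round().astype(int); r=7
        w=H[v-r:v+r+1,u-r:u+r+1,1].astype(float); teal=np.median(w[w>120]); wt=np.clip(teal-20-w,0,None)
        hh=H[v-r:v+r+1,u-r:u+r+1,0]; m=(wt>15).astype(np.uint8)
        k,l,st,ce=cv2.connectedComponentsWithStats(m,connectivity=4)
        print(n,sy,"pred foot/tip",q.round(1).tolist(),"teal sat",teal,[((ce[i]+[u-r,v-r]).round(1).tolist(),int(st[i,4]),(plane([ce[i]+[u-r,v-r]],.1075,K,T)[0]*1000).round(1).tolist()) for i in range(1,k)])
```

```text
w5 1 pred foot/tip [[218.8, 203.6], [215.7, 207.6]] teal sat nan []
w5 -1 pred foot/tip [[405.2, 207.7], [411.5, 211.8]] teal sat nan []
w8 1 pred foot/tip [[357.0, 195.7], [360.2, 198.7]] teal sat nan []
w8 -1 pred foot/tip [[199.3, 195.7], [195.9, 198.7]] teal sat nan []
w9 1 pred foot/tip [[190.5, 197.1], [186.7, 200.1]] teal sat nan []
w9 -1 pred foot/tip [[350.3, 197.0], [353.3, 200.0]] teal sat nan []
  return _methods._mean(a, axis=axis, dtype=dtype,
  ret = ret.dtype.type(ret / rcount)
```

Run:
```python
from lid import *
p=np.radians(-10.1)
for n in ("w5","w8","w9"):
    d=np.load(f"pics/{n}.npz"); K,T=d["K"],d["T"]; im=cv2.imread(f"pics/{n}.png").astype(float); o=[]
    for sy in (1,-1):
        xy=np.array([.565,-.0295])+.094*sy*np.array([-np.sin(p),np.cos(p)])
        u,v=proj([[*xy,.1],[*xy,.115]],K,T).mean(0).round().astype(int); r=7
        w=im[v-r:v+r+1,u-r:u+r+1]; f=w[...,2]/(w[...,1]+1); g=w[...,0]/(w[...,1]+1)
        m=((f>.75)&(f<1.1)&(g>.85)).astype(np.uint8)
        k,l,st,ce=cv2.connectedComponentsWithStats(m,connectivity=4)
        if k<2: print(n,sy,"none",f[5:10,5:10].round(2)); continue
        i=min(range(1,k),key=lambda i:np.hypot(*(ce[i]-r))); c=ce[i]+[u-r,v-r]; P=plane([c],.1075,K,T)[0]*1000; o.append(P); print(n,sy,c.round(1),st[i,4],P.round(1))
    if len(o)==2: e=o[0]-o[1]; print("  mid",((o[0]+o[1])/2).round(1),"len",np.hypot(*e).round(1),"yaw",np.degrees(np.arctan2(e[1],e[0])).round(2)-90)
```

```text
w5 1 [217.  204.8] 68 [582.3  63.2]
w5 -1 [409.7 209.9] 118 [ 548.1 -123.4]
  mid [565.2 -30.1] len 189.7 yaw -10.36
w8 1 [358.6 197.1] 43 [581.4  63.1]
w8 -1 [198.4 197.2] 47 [ 548.8 -121.2]
  mid [565.1 -29.1] len 187.1 yaw -10.040000000000006
w9 1 [188.5 197.6] 49 [582.6  62.8]
w9 -1 [351.  197.9] 46 [ 549.4 -121.2]
  mid [566.  -29.2] len 187.0 yaw -10.239999999999995
```

Pins agree between opposite wrist views: box centre (565.5, −29.2), yaw −10.1°. The lid holes give lid centre (481.3, −366.4), yaw −18.2°. Gripping the handle.

```bash
python3 -m pendant '[[0.0018,0.035,-0.0012,0,0.014,0,50],[0,0.035,0,0,0,0,50],[0,0.035,0,0,0,0,50],[0,0.035,0,0,0,0,50],[0,0.03,0,0,0,0,50],[0,0.015,0,0,0,0,50],[0,0.010,0,0,0,0,50],[0,0,0,0,0,0,50]]' && python3 -m pendant '[[0,0,0,0,0,0,0],[0,0,0,0,0,0,0],[0,0,0,0,0,0,0],[0,0,0,0,0,0,0],[0,0,0,0,0,0,0],[0,0,0,0,0,0,0],[0,0,0,0,0,0,0],[0,0,0,0,0,0,0],[0,0,0,0,0,0,0]]'; python3 -c "
from h import *
to(481.3,-366.2,5,-18.2)"
```

```text
time_s: 40.18
eef_pos: [0.4806, -0.3656, 0.0045]
tcp_rot: [-0.697, 0.118, -0.116, 0.698]
force: [0.8, 0.0, -0.1]
width: 0.0472
time_s: 40.93
eef_pos: [0.4822, -0.3668, 0.0081]
tcp_rot: [0.698, -0.116, 0.117, -0.697]
force: [-0.9, 1.3, 6.3]
width: 0.0176
t 40.93 pos [ 482.2 -366.8    8.1] jaw -19.0 tilt [ 0.001 -0.001 -1.   ] q6 -0.38 w 17.6 F [-0.9  1.3  6.3]
 shift mm [-1.   3.1  0.3] dist 3
 world yaw turn 0.8 -> tool y turn rad -0.013
```

```bash
python3 -m pendant '[[0,-0.01,0,0,0,0,0],[0,-0.02,0,0,0,0,0],[0,-0.03,0,0,0,0,0],[0,-0.04,0,0,0,0,0],[0,-0.04,0,0,0,0,0],[0,-0.03,0,0,0,0,0],[0,0,0,0,0,0,0],[0,0,0,0,0,0,0]]'
cat > hl.py <<'E'
from h import *
def holes():
    im,K,T=grab("wrist"); s,M=tool(); o=s["eef_pos"]; zt=o[2]+.004; pts=[]
    jaw=np.arctan2(M[1,0],M[0,0])
    for sy in (1,-1):
        xy=o[:2]+.094*sy*np.array([-np.sin(jaw),np.cos(jaw)]); u,v=proj([[*xy,zt]],K,T)[0].round().astype(int); r=20
        a,b=max(v-r,0),max(u-r,0); w=im[a:v+r+1,b:u+r+1].astype(int).sum(2); m=(w<np.median(w)*.8).astype(np.uint8)
        k,l,st,ce=cv2.connectedComponentsWithStats(m)
        print("pred",u,v,[((ce[i]+[b,a]).round(1).tolist(),int(st[i,4]),(plane([ce[i]+[b,a]],zt,K,T)[0]*1000).round(1).tolist()) for i in range(1,k) if st[i,4]>15])
    return im
E
python3 - <<'E'
from hl import *
im=holes(); cv2.imwrite("pics/w11.png",im)
to(565.5,-29.2,180,-10.9)
E
```

```text
time_s: 41.6
eef_pos: [0.4821, -0.3668, 0.1789]
tcp_rot: [0.698, -0.116, 0.117, -0.697]
force: [0.8, 0.7, -1.9]
width: 0.0175
pred 280 104 [([277.8, 103.7], 275, [510.8, -276.7])]
pred 280 355 [([279.1, 336.0], 102, [456.2, -437.6])]
t 41.65 pos [ 481.5 -366.3  177. ] jaw -19.0 tilt [-0.  0. -1.] q6 -0.38 w 17.3 F [-0.2  0.5 -2.6]
 shift mm [-30.2  -3.  346.1] dist 347
 world yaw turn 8.1 -> tool y turn rad -0.141
```

```bash
python3 -m pendant '[[-0.003,-0.001,0.0346,0,0,0,0],[-0.003,-0.001,0.0346,0,0,0,0],[-0.003,-0.001,0.0346,0,0,0,0],[-0.003,0,0.0346,0,0,0,0],[-0.003,0,0.0346,0,0,0,0],[-0.003,0,0.0346,0,0,0,0],[-0.003,0,0.0346,0,0,0,0],[-0.003,0,0.0346,0,0,0,0],[-0.003,0,0.0346,0,0,0,0],[-0.003,0,0.0346,0,-0.07,0,0],[0,0,0,0,-0.07,0,0],[0,0,0,0,0,0,0]]'
python3 -m pendant '[[0,0,0,0,0,0,0],[0,0,0,0,0,0,0],[0,0,0,0,0,0,0]]'
python3 - <<'E'
from hl import *
im=holes(); cv2.imwrite("pics/w12.png",im)
to(565.5,-29.2,120,-11.0)
E
```

```text
time_s: 42.65
eef_pos: [0.5652, -0.0279, 0.1782]
tcp_rot: [-0.704, 0.067, -0.064, 0.704]
force: [0.2, -0.8, -1.8]
width: 0.0176
time_s: 42.9
eef_pos: [0.5656, -0.0305, 0.1798]
tcp_rot: [0.704, -0.069, 0.068, -0.704]
force: [-0.4, -0.6, -2.0]
width: 0.0179
pred 281 105 [([278.1, 104.0], 287, [581.9, 62.5])]
pred 281 358 []
t 42.95 pos [565.6 -30.5 179.9] jaw -11.1 tilt [-0.001  0.    -1.   ] q6 0.08 w 17.7 F [-0.6 -0.4 -1.6]
 shift mm [-0.4 59.9  1.2] dist 60
 world yaw turn 0.1 -> tool y turn rad -0.002
```

Hole (581.9, 62.5) against pin (582.0, 63.3): 1 mm to go. Lowering in small steps with a force check.

```bash
python3 -m pendant '[[-0.0004,0.02,0.001,0,0,0,0],[0,0.02,0,0,0,0,0],[0,0.015,0,0,0,0,0],[0,0.004,0,0,0,0,0],[0,0,0,0,0,0,0],[0,0,0,0,0,0,0]]' && python3 -m pendant '[[0,0.003,0,0,0,0,0],[0,0.003,0,0,0,0,0],[0,0,0,0,0,0,0]]' && python3 -m pendant '[[0,0.003,0,0,0,0,0],[0,0.002,0,0,0,0,0],[0,0,0,0,0,0,0]]'; python3 -c "
from h import *
to(565.5,-29.2,100,-11.0)"
```

```text
time_s: 43.45
eef_pos: [0.566, -0.0289, 0.122]
tcp_rot: [0.704, -0.067, 0.068, -0.704]
force: [0.0, 0.5, -0.6]
width: 0.0181
time_s: 43.7
eef_pos: [0.5656, -0.0286, 0.1152]
tcp_rot: [0.704, -0.067, 0.067, -0.704]
force: [0.5, -0.1, -1.8]
width: 0.0178
time_s: 43.95
eef_pos: [0.5656, -0.0285, 0.1099]
tcp_rot: [0.704, -0.068, 0.067, -0.704]
force: [-0.1, 0.0, -2.6]
width: 0.0176
t 43.95 pos [565.6 -28.5 109.9] jaw -10.9 tilt [-0. -0. -1.] q6 0.08 w 17.6 F [-0.1  0.  -2.6]
 shift mm [ 0.1  9.9 -0.7] dist 10
 world yaw turn -0.1 -> tool y turn rad 0.001
```

Underside is already ~7 mm below the pin tops with no contact force, so the pins are in the holes. Continuing.

```bash
python3 -m pendant '[[0,0.003,0,0,0,0,0],[0,0.003,0,0,0,0,0],[0,0,0,0,0,0,0]]' && python3 -m pendant '[[0,0.002,0,0,0,0,0],[0,0.001,0,0,0,0,0],[0,0,0,0,0,0,0]]'&& python3 -m pendant '[[0,0.001,0,0,0,0,0],[0,0.001,0,0,0,0,0],[0,0,0,0,0,0,0]]'
```

```text
time_s: 44.2
eef_pos: [0.5655, -0.0285, 0.1036]
tcp_rot: [0.704, -0.068, 0.067, -0.704]
force: [1.7, -0.4, -0.7]
width: 0.018
time_s: 44.45
eef_pos: [0.5658, -0.0285, 0.1021]
tcp_rot: [0.704, -0.067, 0.068, -0.704]
force: [-4.0, 0.9, 6.9]
width: 0.0177
time_s: 44.7
eef_pos: [0.5659, -0.0285, 0.102]
tcp_rot: [0.704, -0.067, 0.068, -0.704]
force: [-13.9, 0.6, 26.5]
width: 0.0176
```

Contact at TCP 102, where flush was expected. Releasing and rising.

```bash
python3 -m pendant '[[0,-0.001,0,0,0,0,50],[0,0,0,0,0,0,50],[0,0,0,0,0,0,50],[0,0,0,0,0,0,50],[0,0,0,0,0,0,50],[0,0,0,0,0,0,50],[0,-0.03,0,0,0,0,30],[0,-0.04,0,0,0,0,0],[0,-0.04,0,0,0,0,0],[0,-0.03,0,0,0,0,0],[0,0,0,0,0,0,0],[0,0,0,0,0,0,0]]'
python3 - <<'E'
from h import *
im,K,T=grab("wrist"); cv2.imwrite("pics/w13.png",im); np.savez("pics/w13.npz",K=K,T=T)
t,K2,T2=grab("top"); H=hsv(t); h,s,v=[H[...,i].astype(int) for i in range(3)]
m=(s<60)&(v>140); m[:,:240]=0; m[:,345:]=0; m[:130]=0; m[225:]=0
for c in blobs(m,800): print("lid top",rect(c,.106,K2,T2))
red=((h<8)|(h>172))&(s>140)&(v>50)
for c in blobs(red[100:240,240:345],15): c=c+[240,100]; print("red",c.mean(0).round(),rect(c,.133,K2,T2))
a=cv2.resize(t[110:235,235:355],(480,500),interpolation=cv2.INTER_CUBIC); b=cv2.resize(im,(320,240)); sc=cv2.resize(grab("scene")[0][165:290,190:320],(320,260))
cv2.imwrite("pics/m3.png",np.hstack([a,np.vstack([b,sc])])); to(565.5,-29.2,100,-11)
E
```

```text
time_s: 45.7
eef_pos: [0.5661, -0.0286, 0.2414]
tcp_rot: [0.704, -0.066, 0.068, -0.704]
force: [0.0, -0.1, -1.1]
width: 0.0104
lid top [ 558.4 -132.5  240.5   44.9   -1. ]
t 45.85 pos [565.1 -28.5 238.6] jaw -10.9 tilt [-0.003  0.    -1.   ] q6 0.08 w 0.8 F [-0.5 -0.  -0.2]
 shift mm [  0.9 138.6  -0.6] dist 139
 world yaw turn -0.1 -> tool y turn rad 0.001
```

View pics/m3.png

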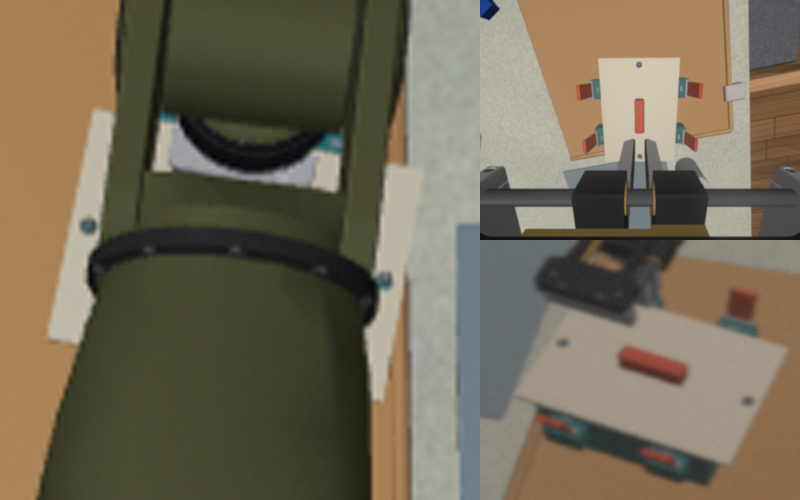

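All 16 views are now used, so further checks are numeric. The picture shows the lid seated, both pins showing in its holes (left view: (88,226) and (385,280)), and all four clips up. The tool's x and z axes match the box's x and y, so I can push each lever over with closed fingers: from outside inward, then down. Front left first.

```bash
python3 -m pendant '[[-0.034,0,0.0125,0,0,0,0],[-0.034,0,0.0125,0,0,0,0],[-0.034,0,0.0125,0,0,0,0],[-0.034,0,0.0125,0,0,0,0],[0,0.03,0,0,0,0,0],[0,0.035,0,0,0,0,0],[0,0.03,0,0,0,0,0],[0,0.02,0,0,0,0,0],[0,0.008,0,0,0,0,0],[0,0,0,0,0,0,0],[0,0,0,0,0,0,0]]'
cat > bx.py <<'E'
from h import *
def bx():
    s,M=tool(); p=np.radians(-10.1); d=s["eef_pos"][:2]*1000-[565.5,-29.0]
    print("box xy",np.round([d[0]*np.cos(p)+d[1]*np.sin(p),-d[0]*np.sin(p)+d[1]*np.cos(p)],1),"z",round(s["eef_pos"][2]*1000,1),"F",s["force"].round(1),"t",s["time_s"])
bx()
E
python3 bx.py
```

```text
time_s: 46.77
eef_pos: [0.4418, 0.0464, 0.1175]
tcp_rot: [0.704, -0.068, 0.067, -0.704]
force: [-0.1, 0.2, 0.8]
width: 0.0007
box xy [-135.    52.5] z 117.5 F [-0.1  0.2  0.8] t 46.7667
```

```bash
python3 -m pendant '[[0.012,0,-0.002,0,0,0,0],[0.012,0,0,0,0,0,0],[0.012,0,0,0,0,0,0],[0.008,0,0,0,0,0,0],[0.008,0,0,0,0,0,0],[0,0,0,0,0,0,0]]'; python3 -m pendant '[[0.004,0.003,0,0,0,0,0],[0.003,0.003,0,0,0,0,0],[0.003,0.003,0,0,0,0,0],[0,0,0,0,0,0,0]]';  python3 -m pendant '[[0,0.003,0,0,0,0,0],[0,0.003,0,0,0,0,0],[0,0.002,0,0,0,0,0],[0,0,0,0,0,0,0]]'; python3 bx.py
```

```text
time_s: 47.27
eef_pos: [0.4934, 0.0343, 0.1178]
tcp_rot: [-0.704, 0.067, -0.068, 0.704]
force: [-1.6, 0.8, 4.0]
width: 0.0003
time_s: 47.6
eef_pos: [0.5027, 0.0326, 0.1081]
tcp_rot: [-0.704, 0.067, -0.068, 0.704]
force: [-0.4, -0.3, 3.4]
width: 0.0002
time_s: 47.93
eef_pos: [0.5015, 0.0327, 0.0994]
tcp_rot: [0.704, -0.068, 0.067, -0.704]
force: [-0.3, 0.2, -1.5]
width: 0.0006
box xy [-73.8  49.5] z 99.4 F [-0.3  0.2 -1.5] t 47.9333
```

The 3–4 N resistance vanished, which suggests it snapped. A light press should confirm the lever's height.

```bash
python3 -m pendant '[[0,0.002,0,0,0,0,0],[0,0,0,0,0,0,0]]'; python3 -m pendant '[[0,0.002,0,0,0,0,0],[0,0,0,0,0,0,0]]'; python3 -m pendant '[[0,0.002,0,0,0,0,0],[0,0,0,0,0,0,0]]'; python3 bx.py
```

```text
time_s: 48.1
eef_pos: [0.5018, 0.0326, 0.0977]
tcp_rot: [0.704, -0.068, 0.067, -0.704]
force: [0.9, 0.7, -0.1]
width: 0.0006
time_s: 48.27
eef_pos: [0.5019, 0.0326, 0.0959]
tcp_rot: [0.704, -0.068, 0.067, -0.704]
force: [0.4, 0.2, -0.2]
width: 0.0007
time_s: 48.43
eef_pos: [0.502, 0.0326, 0.0939]
tcp_rot: [0.704, -0.068, 0.067, -0.704]
force: [0.3, 0.3, -0.1]
width: 0.0006
box xy [-73.4  49.5] z 93.9 F [ 0.3  0.3 -0.1] t 48.4333
```

```bash
python3 -m pendant '[[0,-0.02,0,0,0,0,0],[0,-0.04,0,0,0,0,0],[0,-0.04,0,0,0,0,0],[0,-0.03,0,0,0,0,0],[0,0,0,0,0,0,0]]'
cat > clips.py <<'E'
from h import *
p=np.radians(-10.1); Rm=np.array([[np.cos(p),-np.sin(p)],[np.sin(p),np.cos(p)]])
def W(x,y,z): return [*(np.array([.5655,-.029])+Rm@np.array([x,y])/1000),z/1000+.014]
def frac(m,pts,K,T):
    a=np.zeros(m.shape,np.uint8); cv2.fillConvexPoly(a,np.round(proj(pts,K,T)).astype(np.int32),1); a=a>0
    return round(float(m[a].mean()),2) if a.sum()>5 else None
for n in ("wrist","scene"):
    im,K,T=grab(n); H=hsv(im); h,s,v=[H[...,i].astype(int) for i in range(3)]; m=((h<12)|(h>170))&(s>110)&(v>40)
    for name,sx,sy in (("FL",-1,1),("BR",1,-1),("FR",-1,-1),("BL",1,1)):
        shut=[W(sx*a,sy*50+b,97) for a,b in ((86,-11),(86,11),(48,11),(48,-11))]
        op=[W(sx*(90+.227*r),sy*50+b,92+.974*r) for r,b in ((8,-11),(8,11),(42,11),(42,-11))]
        print(n,name,"shut",frac(m,shut,K,T),"open",frac(m,op,K,T),proj(shut,K,T).mean(0).round())
    c=blobs(m,40); print("  blobs",[(q.mean(0).round().tolist(),len(q)) for q in c][:9])
E
python3 clips.py
```

```text
time_s: 48.85
eef_pos: [0.5041, 0.0327, 0.2305]
tcp_rot: [-0.704, 0.064, -0.071, 0.704]
force: [-0.6, 0.3, 0.6]
width: 0.0004
wrist FL shut 1.0 open 0.0 [283. 203.]
wrist BR shut 0.0 open 0.97 [397. 282.]
wrist FR shut 0.0 open 0.0 [284. 284.]
wrist BL shut 0.0 open 1.0 [405. 201.]
  blobs [([344.0, 247.0], 138), ([445.0, 205.0], 107), ([283.0, 202.0], 115), ([432.0, 291.0], 92)]
scene FL shut 0.95 open 0.0 [291. 210.]
scene BR shut 0.0 open 0.53 [227. 244.]
scene FR shut 0.0 open 0.95 [252. 196.]
scene BL shut 0.0 open 0.45 [269. 260.]
  blobs [([260.0, 224.0], 61), ([291.0, 211.0], 44), ([257.0, 181.0], 43)]
```

FL is shut in both cameras and the others are open. Next: back right.

```bash
python3 -m pendant '[[0.03,0,-0.0143,0,0,0,0],[0.03,0,-0.0143,0,0,0,0],[0.03,0,-0.0143,0,0,0,0],[0.03,0,-0.0143,0,0,0,0],[0.03,0,-0.0143,0,0,0,0],[0.03,0,-0.0143,0,0,0,0],[0.028,0,-0.0143,0,0,0,0],[0,0,0,0,0,0,0],[0,0,0,0,0,0,0]]'; python3 bx.py; python3 -m pendant '[[0,0.03,0,0,0,0,0],[0,0.035,0,0,0,0,0],[0,0.025,0,0,0,0,0],[0,0.015,0,0,0,0,0],[0,0.006,0,0,0,0,0],[0,0,0,0,0,0,0],[0,0,0,0,0,0,0]]'; python3 bx.py
```

```text
time_s: 49.7
eef_pos: [0.6872, -0.1059, 0.2205]
tcp_rot: [-0.704, 0.07, -0.066, 0.704]
force: [-0.2, 0.3, 0.2]
width: 0.0004
box xy [133.3 -54.4] z 220.5 F [-0.2  0.3  0.2] t 49.7
time_s: 50.28
eef_pos: [0.6874, -0.1047, 0.1143]
tcp_rot: [0.704, -0.067, 0.068, -0.704]
force: [0.0, 0.2, 1.0]
width: 0.0004
box xy [133.3 -53.2] z 114.3 F [0.  0.2 1. ] t 50.2833
```

```bash
python3 -m pendant '[[-0.012,-0.003,0.002,0,0,0,0],[-0.012,0,0,0,0,0,0],[-0.012,0,0,0,0,0,0],[-0.008,0,0,0,0,0,0],[-0.006,0,0,0,0,0,0],[0,0,0,0,0,0,0]]'; python3 -m pendant '[[-0.004,0.003,0,0,0,0,0],[-0.003,0.003,0,0,0,0,0],[-0.003,0.003,0,0,0,0,0],[0,0,0,0,0,0,0]]';  python3 -m pendant '[[0,0.003,0,0,0,0,0],[0,0.003,0,0,0,0,0],[0,0.003,0,0,0,0,0],[0,0.003,0,0,0,0,0],[0,0.003,0,0,0,0,0],[0,0,0,0,0,0,0]]'; python3 bx.py;  python3 -m pendant '[[0,-0.02,0,0,0,0,0],[0,-0.04,0,0,0,0,0],[0,-0.04,0,0,0,0,0],[0,-0.03,0,0,0,0,0],[0,0,0,0,0,0,0]]'; python3 clips.py
```

```text
time_s: 50.78
eef_pos: [0.6387, -0.0936, 0.1182]
tcp_rot: [0.704, -0.066, 0.068, -0.704]
force: [0.6, -0.2, 3.6]
width: 0.0006
time_s: 51.12
eef_pos: [0.6282, -0.0917, 0.1067]
tcp_rot: [-0.704, 0.068, -0.067, 0.704]
force: [-0.8, -0.0, 2.1]
width: 0.0001
time_s: 51.62
eef_pos: [0.6287, -0.0917, 0.0931]
tcp_rot: [0.704, -0.067, 0.067, -0.704]
force: [-5.9, 0.8, 11.8]
width: 0.0
box xy [ 73.2 -50.7] z 93.1 F [-5.9  0.8 11.8] t 51.6167
time_s: 52.03
eef_pos: [0.6307, -0.0921, 0.2291]
tcp_rot: [0.704, -0.064, 0.071, -0.704]
force: [0.1, -0.0, 0.6]
width: -0.0001
wrist FL shut 1.0 open 0.0 [134. 107.]
wrist BR shut 1.0 open 0.0 [272. 202.]
wrist FR shut 0.0 open 0.99 [148. 205.]
wrist BL shut 0.0 open 0.96 [269. 105.]
  blobs [([135.0, 107.0], 135), ([201.0, 157.0], 155), ([108.0, 210.0], 107), ([272.0, 202.0], 116), ([304.0, 103.0], 89)]
scene FL shut 0.93 open 0.0 [291. 210.]
scene BR shut 0.97 open 0.19 [227. 244.]
scene FR shut 0.0 open 0.94 [252. 196.]
scene BL shut 0.0 open 0.45 [269. 260.]
  blobs [([260.0, 224.0], 61), ([227.0, 245.0], 46), ([291.0, 211.0], 44), ([257.0, 181.0], 41)]
```

The diagonal pair is shut and the other two are open. Now back left.

```bash
python3 -m pendant '[[0.021,0,0.034,0,0,0,0],[0.02,0,0.034,0,0,0,0],[0.02,0,0.034,0,0,0,0],[0,0,0,0,0,0,0],[0,0.035,0,0,0,0,0],[0,0.035,0,0,0,0,0],[0,0.02,0,0,0,0,0],[0,0.014,0,0,0,0,0],[0,0.004,0,0,0,0,0],[0,0,0,0,0,0,0],[0,0,0,0,0,0,0]]'; python3 bx.py
```

```text
time_s: 53.05
eef_pos: [0.7081, -0.0033, 0.1143]
tcp_rot: [0.704, -0.067, 0.067, -0.704]
force: [-0.1, -0.6, 0.5]
width: 0.0002
box xy [135.9  50.3] z 114.3 F [-0.1 -0.6  0.5] t 53.05
```

```bash
python3 -m pendant '[[-0.014,-0.003,0,0,0,0,0],[-0.013,0,0,0,0,0,0],[-0.012,0,0,0,0,0,0],[-0.008,0,0,0,0,0,0],[-0.006,0,0,0,0,0,0],[0,0,0,0,0,0,0]]'; python3 -m pendant '[[-0.004,0.003,0,0,0,0,0],[-0.003,0.003,0,0,0,0,0],[-0.003,0.003,0,0,0,0,0],[0,0,0,0,0,0,0]]';  python3 -m pendant '[[0,0.003,0,0,0,0,0],[0,0.003,0,0,0,0,0],[0,0.003,0,0,0,0,0],[0,0.003,0,0,0,0,0],[0,0.002,0,0,0,0,0],[0,0,0,0,0,0,0]]'; python3 bx.py;  python3 -m pendant '[[0,-0.02,0,0,0,0,0],[0,-0.04,0,0,0,0,0],[0,-0.04,0,0,0,0,0],[0,-0.03,0,0,0,0,0],[0,0,0,0,0,0,0]]'; python3 clips.py | grep -v blobs; python3 bx.py
```

```text
time_s: 53.55
eef_pos: [0.6561, 0.0069, 0.1188]
tcp_rot: [-0.704, 0.067, -0.068, 0.704]
force: [2.4, -0.0, 4.8]
width: 0.0004
time_s: 53.88
eef_pos: [0.6456, 0.0089, 0.1075]
tcp_rot: [0.704, -0.068, 0.067, -0.704]
force: [-0.8, -0.0, 1.3]
width: 0.0007
time_s: 54.38
eef_pos: [0.646, 0.0087, 0.0936]
tcp_rot: [0.704, -0.068, 0.067, -0.704]
force: [0.5, 0.6, 0.3]
width: 0.0001
box xy [72.7 51.3] z 93.6 F [0.5 0.6 0.3] t 54.3833
time_s: 54.8
eef_pos: [0.6481, 0.0087, 0.2317]
tcp_rot: [-0.704, 0.064, -0.071, 0.704]
force: [0.5, 0.2, 0.7]
width: 0.0003
wrist FL shut 1.0 open 0.0 [150. 206.]
wrist BR shut 0.05 open 0.0 [274. 285.]
wrist FR shut 0.0 open 0.99 [162. 287.]
wrist BL shut 1.0 open 0.0 [272. 204.]
scene FL shut 0.94 open 0.0 [291. 210.]
scene BR shut 0.6 open 0.19 [227. 244.]
scene FR shut 0.0 open 0.0 [252. 196.]
scene BL shut 0.97 open 0.41 [269. 260.]
box xy [73.1 51.3] z 225.0 F [-0.7  0.5 -0.6] t 54.9
```

BL is shut; the BR readings here are hidden by the gripper. Last one: front right.

```bash
python3 -m pendant '[[-0.03,0,-0.0145,0,0,0,0],[-0.03,0,-0.0145,0,0,0,0],[-0.03,0,-0.0145,0,0,0,0],[-0.03,0,-0.0145,0,0,0,0],[-0.03,0,-0.0145,0,0,0,0],[-0.03,0,-0.0145,0,0,0,0],[-0.028,0,-0.0135,0,0,0,0],[0,0.035,0,0,0,0,0],[0,0.035,0,0,0,0,0],[0,0.02,0,0,0,0,0],[0,0.014,0,0,0,0,0],[0,0,0,0,0,0,0]]'; python3 -m pendant '[[0,0,0,0,0,0,0],[0,0,0,0,0,0,0]]'; python3 bx.py
```

```text
time_s: 55.9
eef_pos: [0.4205, -0.05, 0.1164]
tcp_rot: [-0.704, 0.07, -0.065, 0.704]
force: [0.2, 0.5, -0.7]
width: 0.0006
time_s: 56.07
eef_pos: [0.423, -0.0505, 0.1206]
tcp_rot: [0.704, -0.067, 0.067, -0.704]
force: [-0.4, 0.3, 0.2]
width: 0.0006
box xy [-136.5  -46.1] z 120.6 F [-0.4  0.3  0.2] t 56.0667
```

```bash
python3 -m pendant '[[0.013,0.003,-0.004,0,0,0,0],[0.013,0,0,0,0,0,0],[0.012,0,0,0,0,0,0],[0.008,0,0,0,0,0,0],[0.008,0,0,0,0,0,0],[0,0,0,0,0,0,0]]'; python3 -m pendant '[[0.004,0.003,0,0,0,0,0],[0.003,0.003,0,0,0,0,0],[0.003,0.003,0,0,0,0,0],[0,0,0,0,0,0,0]]';  python3 -m pendant '[[0,0.003,0,0,0,0,0],[0,0.003,0,0,0,0,0],[0,0.003,0,0,0,0,0],[0,0.003,0,0,0,0,0],[0,0.002,0,0,0,0,0],[0,0,0,0,0,0,0]]'; python3 bx.py;  python3 -m pendant '[[0,-0.02,0,0,0,0,0],[0,-0.04,0,0,0,0,0],[0,-0.04,0,0,0,0,0],[0,-0.03,0,0,0,0,0],[-0.04,-0.02,0,0,0,0,0],[-0.04,-0.02,0,0,0,0,0],[-0.04,0,0,0,0,0,0],[0,0,0,0,0,0,0],[0,0,0,0,0,0,0]]'; python3 clips.py; python3 bx.py
```

```text
time_s: 56.57
eef_pos: [0.476, -0.0648, 0.1175]
tcp_rot: [0.704, -0.067, 0.068, -0.704]
force: [-1.4, 0.3, 3.1]
width: 0.0003
time_s: 56.9
eef_pos: [0.4856, -0.0666, 0.1081]
tcp_rot: [0.704, -0.067, 0.068, -0.704]
force: [-0.5, 0.2, 3.2]
width: 0.0008
time_s: 57.4
eef_pos: [0.4845, -0.0664, 0.0935]
tcp_rot: [-0.704, 0.068, -0.067, 0.704]
force: [-0.4, -0.1, -0.7]
width: 0.0005
box xy [-73.2 -51.1] z 93.5 F [-0.4 -0.1 -0.7] t 57.4
time_s: 58.15
eef_pos: [0.3718, -0.0446, 0.2624]
tcp_rot: [0.704, -0.066, 0.068, -0.704]
force: [-0.4, -0.4, -0.1]
width: 0.0006
wrist FL shut 1.0 open 0.0 [388. 107.]
wrist BR shut 1.0 open 0.0 [493. 193.]
wrist FR shut 1.0 open 0.0 [381. 195.]
wrist BL shut 1.0 open 0.0 [509. 105.]
  blobs [([447.0, 151.0], 154), ([509.0, 105.0], 122), ([388.0, 107.0], 119), ([492.0, 193.0], 107), ([381.0, 195.0], 106)]
scene FL shut 0.94 open 0.0 [291. 210.]
scene BR shut 0.98 open 0.16 [227. 244.]
scene FR shut 0.95 open 0.0 [252. 196.]
scene BL shut 0.97 open 0.41 [269. 260.]
  blobs [([260.0, 224.0], 61), ([268.0, 260.0], 48), ([227.0, 244.0], 46), ([291.0, 211.0], 44), ([252.0, 197.0], 42)]
box xy [-186.7  -49.4] z 261.6 F [ 0.9 -0.  -0.7] t 58.25
```

All four read shut in both cameras and the arm is clear, so I'm handing in.

```bash
python3 -c "
from ray import *
raisins(cam='top'); print(robot.finish_job())"
```

```text
[138. 122.] [717.5 384.8  69.8  69.3 -89.7]
[294. 171.] [585.3 -30.8  66.3  20.6  78.7]
[270. 195.] [523.1  32.4  43.3  25.2 -10.7]
[279. 143.] [662.3   7.8  43.8  25.7  -9.9]
[318. 150.] [643.5 -96.3  43.7  25.3  -9.8]
the job is handed in; nothing more can be done
None
```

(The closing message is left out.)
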